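# Unstack the wax gating parts into their trays

### The job

Take the stack of green wax parts apart from the top down, one part at a time, and put each straight into the white tray of its own shape: the round pouring cup in the round tray, the hexagonal puck in the hexagonal tray, the square block in the square tray and the oblong bar in the oblong tray. Set each part down gently, same side up as it stood and flat on the tray's floor inside the rim; do not drop the wax, and leave the finished wax tree and the amber jar where they stand.

Things in the scene. Friction and masses are not known exactly. Their poses are not given: they have to be found in the camera images.
- cup: Top of the stack: green wax pouring cup standing mouth down, a solid turned part 60 mm tall: round mouth 38 mm in diameter and 10 mm high at the bottom, tapering between 10 and 22 mm height to a straight round stem 26 mm in diameter up to the top at 60 mm. Grip it by the stem. About 40 g. Origin: centre of the underside; z up.
- hexagon: Second from the top: green wax regular hexagonal prism, 46 mm across flats (53 mm across corners), 30 mm tall, about 52 g. Origin: centre of the underside; z up; y is square to one pair of flats (so +-46/2 mm along y are flats), the others at 60 degree steps.
- block: Third from the top: green wax square block 62 x 62 mm, 30 mm tall, about 110 g. Origin: centre of the underside; x and y square to its sides; z up.
- bar: Bottom of the stack, resting on the table: green wax oblong bar, 140 mm along x, 54 mm along y, 30 mm tall, about 210 g. Origin: centre of the underside; z up. The parts rest loosely on one another, each roughly centred on the one below with its own yaw; the whole stack is 150 mm tall.
- tray_round: Fixed shallow white plastic tray, round, 56 mm inside diameter. Floor 3 mm thick (its upper face at z = 3 mm), rim 3 mm thick with its top at z = 8 mm, so the rim stands 5 mm above the floor. Place of the cup. Origin: centre of the underside, on the table; z up.
- tray_hexagon: Fixed shallow white plastic tray, a regular hexagon 64 mm across flats inside. Floor 3 mm thick (its upper face at z = 3 mm), rim 3 mm thick with its top at z = 8 mm, so the rim stands 5 mm above the floor. Place of the hexagonal puck (any yaw of the puck fits). Origin: centre of the underside, on the table; z up; y square to one pair of sides.
- tray_square: Fixed shallow white plastic tray, a square 80 x 80 mm inside. Floor 3 mm thick (its upper face at z = 3 mm), rim 3 mm thick with its top at z = 8 mm, so the rim stands 5 mm above the floor. Place of the square block. Origin: centre of the underside, on the table; z up; x and y square to its sides.
- tray_oblong: Fixed shallow white plastic tray, an oblong 158 mm along x by 72 mm along y inside. Floor 3 mm thick (its upper face at z = 3 mm), rim 3 mm thick with its top at z = 8 mm, so the rim stands 5 mm above the floor. Place of the oblong bar (lengthwise, so the bar's x along the tray's x, either way round). Origin: centre of the underside, on the table; z up.
- wax_tree: Bystander, loose: finished green wax tree, a round foot 68 mm in diameter with an upright mast carrying small hook-shaped patterns, 150 mm tall, about 70 mm wide. Not to be moved. Origin: centre of the underside; z up.
- jar: Bystander, loose: amber glass jar with a black cap, 56 mm in diameter, 70 mm tall. Not to be moved. Origin: centre of the underside; z up.

How it is judged:
On the way, in this order (a step that is already met when the one before it is completed fails the run):
1. the cup lies in the round tray, let go (horizontal distance between cup and tray_round below 0.014 m and z of cup in the frame of tray_round between 0 and 0.0055 m and angle between cup's own z axis and vertical below 0.05 rad and contact force between the fingers and cup below 0.1 N), for 0.2 s.
2. the hexagonal puck lies in the hexagon tray, let go, and the parts placed before it still lie in theirs (horizontal distance between cup and tray_round below 0.014 m and z of cup in the frame of tray_round between 0 and 0.0055 m and angle between each of cup, hexagon's own z axis and vertical below 0.05 rad and horizontal distance between hexagon and tray_hexagon below 0.014 m and z of hexagon in the frame of tray_hexagon between 0 and 0.0055 m and contact force between the fingers and hexagon below 0.1 N), for 0.2 s.
3. the square block lies in the square tray, let go, and the parts placed before it still lie in theirs (horizontal distance between cup and tray_round below 0.014 m and z of cup in the frame of tray_round between 0 and 0.0055 m and angle between each of cup, hexagon, block's own z axis and vertical below 0.05 rad and horizontal distance between hexagon and tray_hexagon below 0.014 m and z of hexagon in the frame of tray_hexagon between 0 and 0.0055 m and horizontal distance between block and tray_square below 0.014 m and z of block in the frame of tray_square between 0 and 0.0055 m and contact force between the fingers and block below 0.1 N), for 0.2 s.
4. the oblong bar lies in the oblong tray, let go, and the parts placed before it still lie in theirs (horizontal distance between cup and tray_round below 0.014 m and z of cup in the frame of tray_round between 0 and 0.0055 m and angle between each of cup, hexagon, block, bar's own z axis and vertical below 0.05 rad and horizontal distance between hexagon and tray_hexagon below 0.014 m and z of hexagon in the frame of tray_hexagon between 0 and 0.0055 m and horizontal distance between block and tray_square below 0.014 m and z of block in the frame of tray_square between 0 and 0.0055 m and horizontal distance between bar and tray_oblong below 0.014 m and z of bar in the frame of tray_oblong between 0 and 0.0055 m and contact force between the fingers and bar below 0.1 N), for 0.2 s.
At the end, for the whole second after the job is handed in: Cup in the round tray, hexagonal puck in the hexagonal tray, square block in the square tray, bar in the oblong tray: each centre within 14 mm of its tray's centre, its underside on the tray's floor (less than 5.5 mm above the tray's underside), upright within 0.05 rad, and at rest (horizontal distance between cup and tray_round below 0.014 m and z of cup in the frame of tray_round between 0 and 0.0055 m and angle between each of cup, hexagon, block, bar's own z axis and vertical below 0.05 rad and linear speed of each of cup, hexagon, block, bar below 0.02 m/s and angular speed of each of cup, hexagon, block, bar below 0.2 rad/s and horizontal distance between hexagon and tray_hexagon below 0.014 m and z of hexagon in the frame of tray_hexagon between 0 and 0.0055 m and horizontal distance between block and tray_square below 0.014 m and z of block in the frame of tray_square between 0 and 0.0055 m and horizontal distance between bar and tray_oblong below 0.014 m and z of bar in the frame of tray_oblong between 0 and 0.0055 m); the robot touches nothing.
It fails at once if a wax part falls freely (faster than 0.7 m/s with no finger on it, a drop of about 25 mm) ((linear speed of cup above 0.7 m/s and contact force between the fingers and cup below 0.1 N) or (linear speed of hexagon above 0.7 m/s and contact force between the fingers and hexagon below 0.1 N) or (linear speed of block above 0.7 m/s and contact force between the fingers and block below 0.1 N) or (linear speed of bar above 0.7 m/s and contact force between the fingers and bar below 0.1 N)).
It fails at once if the wax tree is moved by more than 30 mm or tipped (distance of wax_tree from where it was at the start of the episode above 0.03 m or angle between wax_tree's own z axis and vertical above 0.3 rad).
It fails at once if the jar is moved by more than 30 mm or tipped (distance of jar from where it was at the start of the episode above 0.03 m or angle between jar's own z axis and vertical above 0.3 rad).
It also fails if it takes over 120 s, if anything falls off the work surface, if the arm or the gripper's body presses on something with over 40 N, if the wrist force passes 120 N, or if a joint passes its speed limit or range.

### The arm

A 7-joint arm with a two-finger parallel gripper is mounted at the origin on the work surface. World frame = base frame: x ahead of the robot, y to its left, z up, the work surface at z = 0. Lengths are in m, angles in rad, forces in N, time in s.
With the tool pointing down it reaches from about 0.425 to 0.925 m from the base axis. Payload 6.8 kg.
Tool frame: the origin (TCP) lies between the finger pads; the fingertips stand r.tip_extent ahead of it and the grasp point (between the pads) lies 5 mm behind it (r.tip_extent is the distance from the TCP to the fingertips, in m); y points along the fingers, x is the direction in which the jaws open and shut, and the axes are right-handed (so a half turn about y gives the same grasp; the last joint's range is limited). The gripper opens to 85 mm and grips with 20 to 120 N. Pads are 22 mm wide; open, the fingers measure 114 mm over their backs; the gripper's body (76 mm by 85 mm) begins 54 mm behind the grasp point. The pads swing forward as they close: fully open they stand 13 mm farther back than shut.
Start: joints at [-1.21, 0.477, 0.022, 1.555, -0.011, 1.109, -0.083], TCP at [0.305, 0.602, 0.245] pointing down, gripper open.
Joint ranges: [-2.96, 2.96], [-0.34, 2.1], [-1.41, 1.46], [0.24, 2.44], [-1.37, 4.51], [0.17, 1.92], [-2.96, 2.96]. Speed limits (rad/s): [2.39, 2.39, 3.14, 3.14, 3.14, 3.14, 3.14].

### API

Orientations are given as a rotation vector (axis times angle).
In Python, from bench import r gives the robot as it stands.
- The arm moves only by the tool send_rows, never from a script. Its argument "plan" is a list of rows, each a list of 5 numbers: the shift along the tool's x, y, z in cm, then the turn about the tool's y in degrees, then the opening, from 0 (shut) to 1 (fully open). In form: [[dx, dy, dz, spin, grip], ...]. A call has 1 to 12 rows; each row shifts and turns the commanded pose from where the row before left it, along the tool's axes as they then stand; what a row does not reach is not made up. A row lasts 1/8 s, in which the tool goes at most 62.5 mm and 10.7 degrees, less where a joint would pass 70% of its speed; a pose out of reach is approached as far as the arm can. A call is refused whole if a number of a shift passes 6.25 or a number of a turn 10.7, either way. A call with a gripper value outside its range is refused whole. The fingers move at their own pace and stop on an object; "force" is the grip in N (left out, the last holds). Time passes only in rows, so rows that do not move let the fingers close. It gives the time, the measured TCP pose, the force and the opening at its end, in the units of the state.
- r.get_obs(): the state, without advancing time (a new reading comes with each control period).
- r.grab_frame(name): name is "scene" or "top" or "wrist"; returns a dict with "image" (400x640x3 uint8, red, green, blue), "camera_matrix" (3x3 intrinsics, pixels), "D" ([k1, k2, p1, p2, k3] as OpenCV has them; the pictures are not rectified), "cam_to_world" (4x4, takes a point from camera to world coordinates). Camera axes: x right, y down, z forward; pixel columns grow to the right and rows downward; lengths in m; the calibration is good to about 2 mm. A picture is of the moment at which its call begins. There is no depth.
- r.hand_in(): hands the job in, once; it reports no verdict.
Trained networks look in the newest picture that a camera, given by its name, has taken for a name from the list of things; names that differ only in an ending like _2 or _b are one class to them, and where a whole thing is asked for, a point or a joint stands for the part that bears it (a point fixed in the world has none). Each returns a list of dicts, best first, with "p" (0 to 1); they miss things now and then, are a little off and sometimes report something else, mostly with a low value. They report only what shows in the picture. A call takes as long as a camera call.
- r.recognise(camera, target): "rect" ([left, top, right, bottom] in pixels, round what is visible of it).
The state is a dict: "clock": time; "joints": joint angles; "qvel": joint speeds; "tau": joint torques, N m; "tcp_pos": TCP position; "orientation": TCP orientation; "contact_force": force on the tool from outside, world axes, zero at the start; "moment": the same for the moment, N m; "grip_width": finger opening in m.
Only numpy, scipy, OpenCV 4.12 (cv2) and the standard library are available. Lean on these libraries where they do the work, as an engineer would, in place of code of your own. Each camera call takes 0.05 s, during which the arm holds its last target.

## Working session

There is one attempt and no reset: what is moved stays moved. The work goes in short steps, Python scripts to look and compute and a tool call to move; the robot and the scene stay as the last step left them, time stands still between calls to the robot, and variables do not carry over. Pictures are saved under pics/ and viewed, and the job is handed in when it is done.

Besides the shell and the picture viewer there is one more tool, called after "Request:" as a command line: name --pt "numbers of a row" for each row, then --argument value for the rest. send_rows: Moves the arm, as the interface text tells. Its arguments: {"type":"object","properties":{"plan":{"type":"array","items":{"type":"array","items":{"type":"number"}}},"force":{"type":"number"}},"required":["plan"]}

```bash
ls; mkdir -p pics; python3 - <<'E'
from bench import r
import cv2
o=r.get_obs()
for k,v in o.items(): print(k,v)
print(r.tip_extent)
for n in ["scene","top","wrist"]:
    f=r.grab_frame(n); cv2.imwrite(f"pics/a_{n}.png",f["image"][:,:,::-1]); print(n,f["camera_matrix"],f["D"],f["cam_to_world"])
    for t in ["cup","hexagon","block","bar","tray_round","tray_hexagon","tray_square","tray_oblong","wax_tree","jar"]:
        print(t,[(d["rect"],round(d["p"],2)) for d in r.recognise(n,t)][:2])
E
```

```text
pics
clock 0.0
joints [-1.21009062  0.47776139  0.02235069  1.55647634 -0.01148089  1.1093025
 -0.08309177]
qvel [ 1.22217281e-03  1.19132128e-03 -2.29878499e-03  2.44783497e-04
  9.91040642e-05 -2.39003912e-03 -1.49844075e-03]
tau [ 7.69035742e-04 -5.96472037e+01  1.60818145e+00 -2.81189364e+01
  1.25370894e-02  9.39666963e-03 -9.69711692e-06]
tcp_pos [0.30474129 0.60164506 0.24434136]
orientation [-1.39632858 -0.85629486  0.85868989]
contact_force [0.80896333 0.03192253 0.65791077]
moment [0.01554306 0.01319928 0.01843522]
grip_width 0.085807469055662
0.014
scene [[409.00581984   0.         315.94009423]
 [  0.         409.00581984 191.3543578 ]
 [  0.           0.           1.        ]] [-0.04541503  0.          0.          0.          0.        ] [[-0.69272696  0.506637   -0.51327216  1.03770545]
 [ 0.72090929  0.4662354  -0.51275174  0.53649724]
 [-0.02047334 -0.72521962 -0.68821315  0.70870262]
 [ 0.          0.          0.          1.        ]]
cup [([430.4, 176.6, 450.2, 207.3], 0.78)]
hexagon [([424.9, 194.1, 449.7, 218.1], 0.52), ([238.9, 200.8, 264.9, 236.7], 0.51)]
block 
[... 1371 characters left out ...]
0.         336.30283283 200.48722445]
 [  0.           0.           1.        ]] [-0.04450297  0.          0.          0.          0.        ] [[ 4.52270292e-01  8.53649523e-01  2.58329393e-01  2.39614406e-01]
 [ 8.91880631e-01 -4.33117821e-01 -1.30222475e-01  6.35685228e-01]
 [ 7.22709889e-04  2.89294739e-01 -9.57239798e-01  3.74250964e-01]
 [ 0.00000000e+00  0.00000000e+00  0.00000000e+00  1.00000000e+00]]
cup [([115.5, 388.3, 129.7, 399.7], 0.41)]
hexagon [([128.5, 383.1, 145.4, 400.0], 0.67)]
block [([126.9, 384.4, 145.7, 398.5], 0.62)]
bar [([95.7, 293.9, 142.6, 330.0], 0.69)]
tray_round []
tray_hexagon []
tray_square []
tray_oblong [([1.0, 377.0, 11.0, 399.6], 0.58)]
wax_tree []
jar []
```

View pics/a_scene.png

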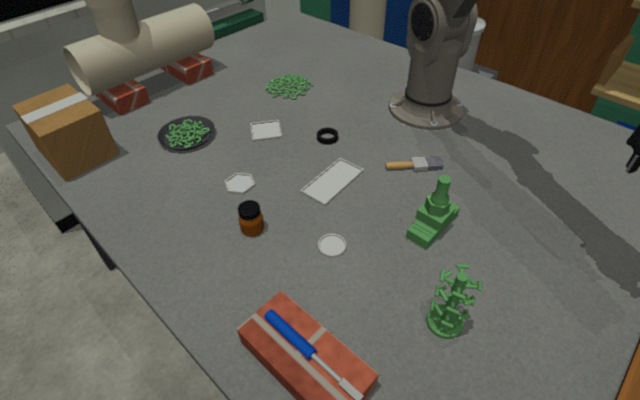

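View pics/a_top.png

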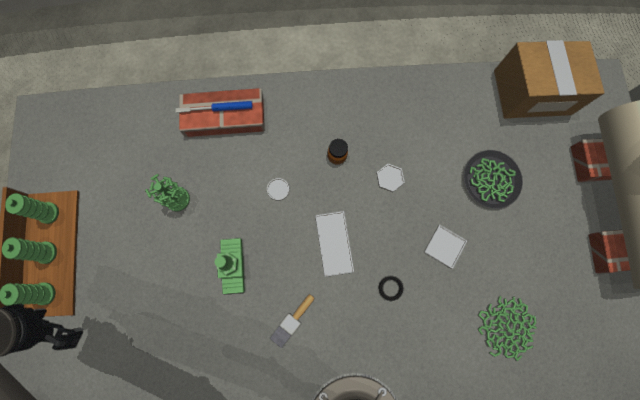

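View pics/a_wrist.png

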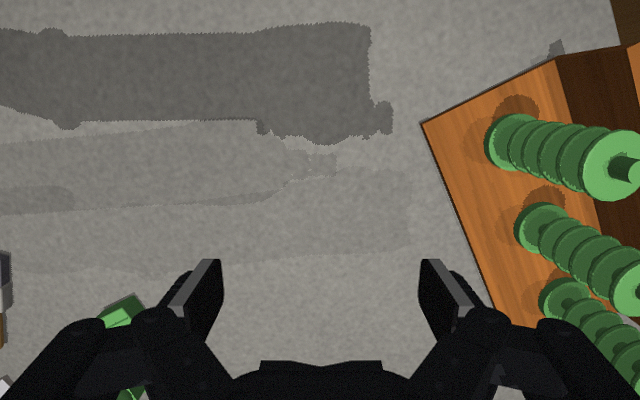

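```bash
python3 - <<'E'
from bench import r
from scipy.spatial.transform import Rotation as R
import numpy as np
print(R.from_rotvec(r.get_obs()["orientation"]).as_matrix().round(3))
E
```

```text
[[ 0.452 -0.    -0.892]
 [ 0.892  0.     0.452]
 [ 0.    -1.     0.   ]]
```

```bash
cat > h.py <<'E'
from bench import r
import cv2, numpy as np
from scipy.spatial.transform import Rotation as R
def proj(f,uv,z):
    uv=np.asarray(uv,float).reshape(-1,1,2)
    n=cv2.undistortPoints(uv,f["camera_matrix"],f["D"]).reshape(-1,2)
    T=f["cam_to_world"]; d=np.c_[n,np.ones(len(n))]@T[:3,:3].T
    s=(z-T[2,3])/d[:,2]
    return T[:3,3]+s[:,None]*d
def pix(f,P):
    T=np.linalg.inv(f["cam_to_world"])
    return cv2.projectPoints(np.asarray(P,float).reshape(-1,1,3),cv2.Rodrigues(T[:3,:3])[0],T[:3,3],f["camera_matrix"],f["D"])[0].reshape(-1,2)
def white(f):
    h=cv2.cvtColor(f["image"],cv2.COLOR_RGB2HSV)
    return ((h[...,1]<40)&(h[...,2]>165)).astype(np.uint8)*255
def green(f):
    h=cv2.cvtColor(f["image"],cv2.COLOR_RGB2HSV)
    return ((h[...,0]>45)&(h[...,0]<75)&(h[...,1]>90)).astype(np.uint8)*255
def save(img,n,s=1):
    cv2.imwrite("pics/"+n+".png",cv2.resize(img[:,:,::-1],None,fx=s,fy=s,interpolation=cv2.INTER_NEAREST))
E
python3 - <<'E'
from h import *
for n in ["top","scene"]:
    f=r.grab_frame(n)
    m=white(f)
    cs,_=cv2.findContours(m,cv2.RETR_EXTERNAL,cv2.CHAIN_APPROX_NONE)
    for c in cs:
        if cv2.contourArea(c)<100: continue
        P=proj(f,c.reshape(-1,2),0.006)[:,:2]
        (cx,cy),(w,h),a=cv2.minAreaRect((P*1000).astype(np.float32))
        print(n,c.reshape(-1,2).mean(0).round(),"ctr",round(cx),round(cy),"size",round(w),round(h),"ang",round(a,1))
    if n=="top":
        img=f["image"]
        save(img[220:320,180:280],"stk_top",6)
    else: save(img:=f["image"][160:260,390:490],"stk_scene",6)
E
```

```text
top [290. 324.] ctr 255 145 size 36 34 ang 48.1
top [445. 246.] ctr 425 -281 size 79 79 ang 54.0
top [336. 243.] ctr 456 15 size 161 76 ang 4.5
top [278. 189.] ctr 613 154 size 54 53 ang 40.9
top [389. 177.] ctr 625 -153 size 68 69 ang 40.2
top [561.  67.] ctr 941 -732 size 181 55 ang 0.4
scene [332. 246.] ctr 614 158 size 48 53 ang 42.8
scene [239. 183.] ctr 624 -153 size 63 58 ang 2.6
scene [332. 181.] ctr 455 16 size 153 67 ang 4.3
scene [266. 130.] ctr 423 -283 size 71 80 ang 54.6
scene [ 53. 107.] ctr 812 -923 size 199 53 ang 0.2
scene [85. 46.] ctr 533 -1328 size 137 123 ang 86.9
scene [174.  16.] ctr 94 -1333 size 127 296 ang 89.0
```

View pics/stk_top.png

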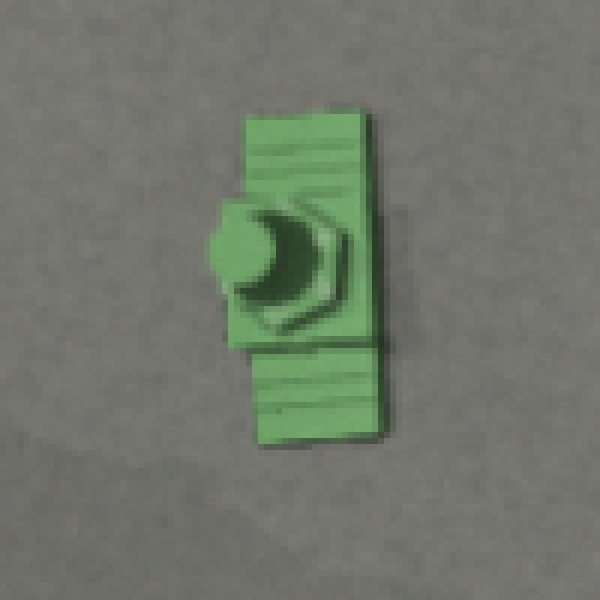

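View pics/stk_scene.png

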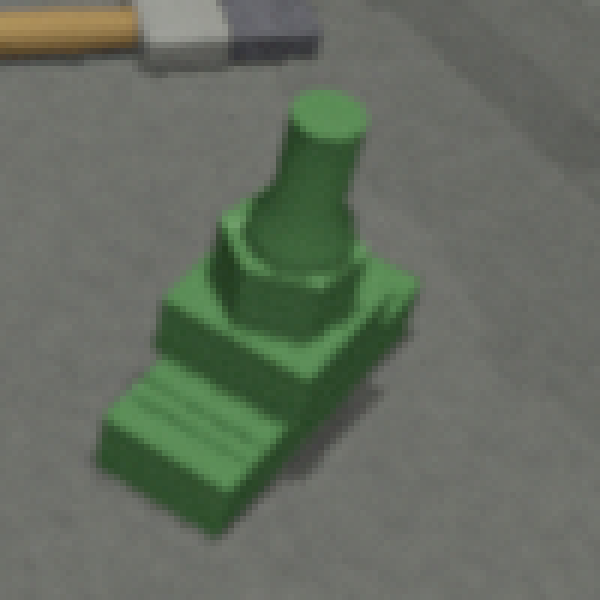

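```bash
python3 - <<'E'
from h import *
f=r.grab_frame("top"); g=r.grab_frame("scene")
def c(l,o,f,z): return (proj(f,np.array(l)/6.+np.array(o)-0.42,z)[:,:2]*1000).round()
to=(180,220); so=(390,160)
b=c([(243,117),(362,110),(383,435),(258,445)],to,f,.03);print("bar",b.tolist(),b.mean(0))
b=c([(222,200),(228,347),(375,345)],to,f,.06);print("block",b.tolist(),(b[0]+b[2])/2)
b=c([(313,202),(347,235),(335,303),(280,330)],to,f,.09);print("hex",b.tolist())
print("cup",c([(243,250)],to,f,.15),c([(329,115)],so,g,.15))
b=c([(162,305),(315,377),(418,283)],so,g,.06);print("block",b.tolist(),(b[0]+b[2])/2)
b=c([(103,415),(225,490)],so,g,.03);print("bar",b.tolist())
b=c([(217,247),(234,263),(305,285),(362,262),(243,205)],so,g,.09);print("hex",b.tolist())
for n,ff,p in (("tree",f,(175,205)),("jar",f,(338,157)),("tree",g,(446,322)),("jar",g,(251,226))): print(n,proj(ff,[p],0.0).round(3))
E
```

```text
bar [[484.0, 313.0], [483.0, 260.0], [344.0, 257.0], [343.0, 310.0]] [413.5 285. ]
block [[446.0, 316.0], [385.0, 315.0], [381.0, 253.0]] [413.5 284.5]
hex [[440.0, 271.0], [425.0, 258.0], [398.0, 264.0], [389.0, 287.0]]
cup [[418. 287.]] [[416. 287.]]
block [[448.0, 257.0], [441.0, 317.0], [375.0, 320.0]] [411.5 288.5]
bar [[483.0, 260.0], [482.0, 312.0]]
hex [[438.0, 268.0], [441.0, 277.0], [434.0, 302.0], [410.0, 310.0], [414.0, 263.0]]
tree [[0.59  0.442 0.   ]]
jar [[ 0.695 -0.017  0.   ]]
tree [[0.601 0.437 0.   ]]
jar [[ 0.696 -0.022  0.   ]]
```

Request:
send_rows --pt "0 -1.5 0 -9 1" --pt "0 -2 0 -9 1" --pt "0 -2 0 -8.9 1" --pt "-3 0 -1 0 1" --pt "-4 0 -1.5 0 1" --pt "-5 0 -1.5 0 1" --pt "-5 0 -1.7 0 1" --pt "-5 0 -1.7 0 1" --pt "-4.5 0 -1.5 0 1" --pt "-3.1 0 -1 0 1" --pt "-2 0 -1 0 1" --pt "0 0 0 0 1" --force 30

```text
clock: 3.35
tcp_pos: [0.415, 0.2847, 0.3006]
orientation: [-1.211, -1.208, 1.207]
contact_force: [-0.8, 0.7, -0.1]
grip_width: 0.0852
```

```bash
cat >> h.py <<'E'
def st():
    o=r.get_obs(); M=R.from_rotvec(o["orientation"]).as_matrix()
    print("t",round(o["clock"],2),"tcp mm",(o["tcp_pos"]*1000).round(1),"xyaw",np.degrees(np.arctan2(M[1,0],M[0,0])).round(2),"ydir",M[:,1].round(3),"F",np.round(o["contact_force"],1),"w",round(o["grip_width"]*1000,1))
    return o,M
def need(p,yaw=None):
    o,M=st()
    d=np.asarray(p)/1000-o["tcp_pos"]
    if yaw is not None:
        a=np.degrees(np.arctan2(M[1,0],M[0,0])); s=-(yaw-a); print("spin first",round(s,2))
        M=R.from_euler('z',yaw-a,degrees=True).as_matrix()@M
    print("then cm tool xyz",(M.T@d*100).round(2))
E
python3 - <<'E'
from h import *
st()
f=r.grab_frame("wrist"); save(f["image"],"w1"); print(f["cam_to_world"].round(3))
print(pix(f,[[.414,.286,.15],[.414,.286,.09],[.414,.286,0.06]]).round())
E
```

```text
t 3.35 tcp mm [415.  284.7 300.6] xyaw 89.84 ydir [ 0.001  0.    -1.   ] F [-0.8  0.7 -0.1] w 85.2
[[ 0.003  0.957  0.29   0.342]
 [ 1.    -0.004  0.     0.285]
 [ 0.001  0.29  -0.957  0.429]
 [ 0.     0.     0.     1.   ]]
[[322. 187.]
 [321. 172.]
 [321. 166.]]
```

View pics/w1.png

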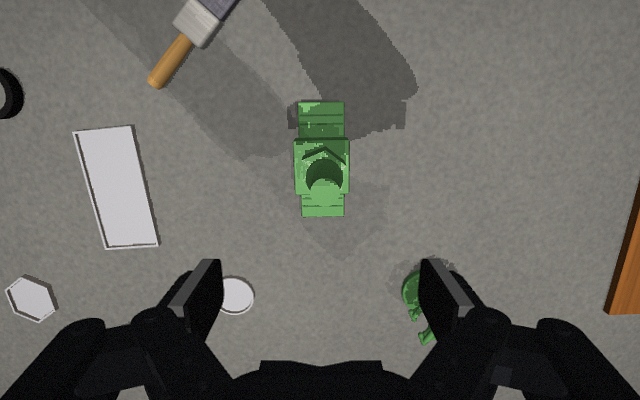

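```bash
python3 - <<'E'
from h import *
f=r.grab_frame("wrist"); save(f["image"][90:230,260:390],"w1z",4.2)
E
```

```text
(no output)
```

View pics/w1z.png

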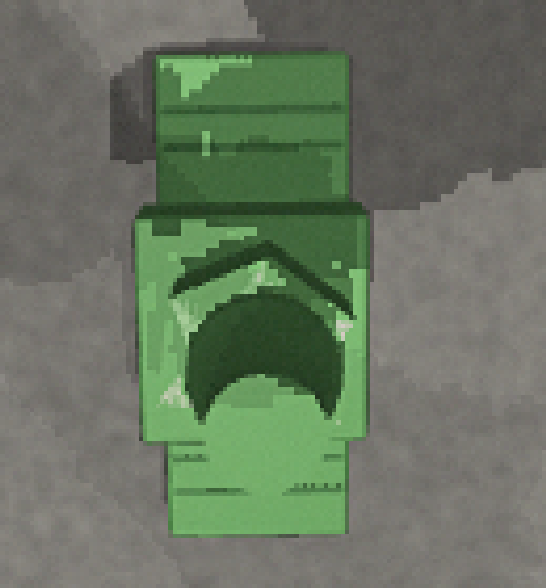

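```bash
python3 - <<'E'
from h import *
f=r.grab_frame("wrist")
def c(l,z): return (proj(f,np.array(l)/4.2+np.array((260,90))-0.4,z)[:,:2]*1000).round(1).tolist()
print("cup",c([(266,437)],.15))
print("hex base z60",c([(265,242),(175,293),(353,318)],.06), "top",c([(265,256),(355,312)],.09))
print("block",c([(137,218),(368,214),(142,440),(366,437)],.06))
print("bar",c([(157,55),(348,55),(170,535),(347,535)],.03))
need([417,286.5,130],90)
E
```

```text
cup [[418.9, 289.6]]
hex base z60 [[391.3, 290.1], [404.8, 266.4], [411.4, 313.5]] top [[390.6, 289.9], [404.2, 311.8]]
block [[385.1, 256.8], [384.0, 316.8], [445.0, 256.8], [444.2, 317.7]]
bar [[344.5, 260.8], [344.5, 312.9], [483.1, 262.1], [483.1, 315.2]]
t 3.5 tcp mm [413.6 287.5 300.4] xyaw 90.13 ydir [-0.     0.001 -1.   ] F [-0.1  0.6 -0.3] w 85.3
spin first 0.13
then cm tool xyz [-0.11 17.04 -0.34]
```

Request:
send_rows --pt "0.2 2 -0.4 0 1" --pt "0 3.5 0 0 1" --pt "0 4 0 0 1" --pt "0 3.5 0 0 1" --pt "0 2.5 0 0 1" --pt "0 1 0 0 1" --pt "0 0.5 0 0 1" --pt "0 0 0 0 1"

```text
clock: 4.5
tcp_pos: [0.4184, 0.2888, 0.1308]
orientation: [-1.209, -1.211, 1.209]
contact_force: [1.2, -0.0, 0.4]
grip_width: 0.0854
```

```bash
python3 - <<'E'
from h import *
st()
f=r.grab_frame("wrist"); save(f["image"],"w2");st()
f=r.grab_frame("scene"); save(f["image"][100:300,340:540],"s2",3);st()
E
```

```text
t 4.5 tcp mm [418.4 288.8 130.8] xyaw 90.06 ydir [ 0.001  0.001 -1.   ] F [ 1.2 -0.   0.4] w 85.4
t 4.55 tcp mm [418.6 288.8 131.1] xyaw 90.05 ydir [ 0.001  0.001 -1.   ] F [ 0.6  0.8 -0.1] w 85.5
t 4.6 tcp mm [418.6 288.8 131.1] xyaw 90.04 ydir [ 0.001  0.001 -1.   ] F [-0.1 -0.2  0.2] w 85.5
```

View pics/w2.png

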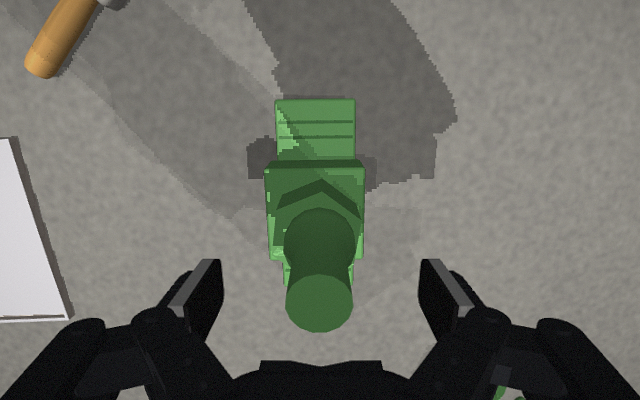

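View pics/s2.png

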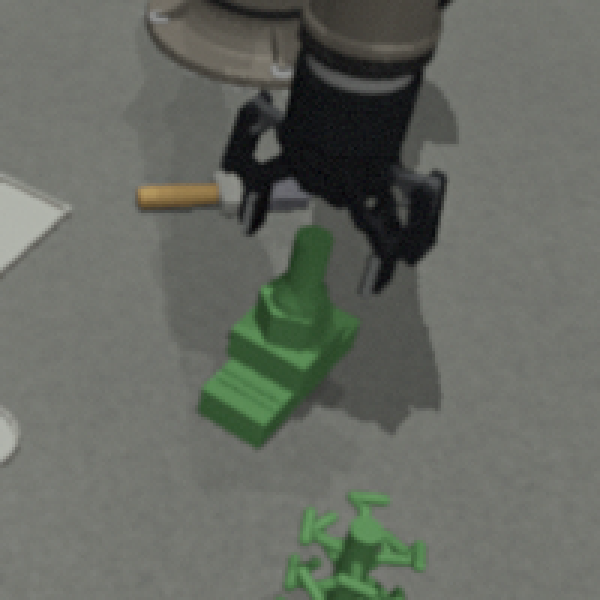

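```bash
python3 - <<'E'
from h import *
f=r.grab_frame("wrist")
o,M=st()
print(pix(f,[o["tcp_pos"]+[0,0,.019],o["tcp_pos"]+[0,.0425,0],o["tcp_pos"]+[0,.0425,0.01]]))
g=green(f)
print(proj(f,[[319,298]],.15))
E
```

```text
t 4.65 tcp mm [418.6 288.7 131.2] xyaw 90.04 ydir [ 0.001  0.001 -1.   ] F [-0.3  0.7 -0.1] w 85.1
[[320.14451666 302.11522399]
 [418.20437176 276.28734987]
 [425.03681649 288.72100377]]
[[0.41695163 0.28828631 0.15      ]]
```

Request:
send_rows --pt "0 0 0 0 0.6" --pt "0 0 0 0 0.4" --pt "0 0 0 0 0.2" --pt "0 0 0 0 0" --pt "0 0 0 0 0" --pt "0 0 0 0 0" --pt "0 0 0 0 0" --force 30

```text
clock: 5.52
tcp_pos: [0.4183, 0.2883, 0.1305]
orientation: [-1.209, -1.21, 1.209]
contact_force: [-0.2, -0.4, 5.5]
grip_width: 0.0253
```

```bash
python3 - <<'E'
from h import *
f=r.grab_frame("wrist"); save(f["image"],"w3");st()
f=r.grab_frame("scene"); save(f["image"][100:300,340:540],"s3",3);st()
E
```

```text
t 5.58 tcp mm [418.3 288.3 130.4] xyaw 90.03 ydir [ 0.  0. -1.] F [-1.1 -1.3  5.2] w 25.0
t 5.62 tcp mm [418.3 288.3 130.5] xyaw 90.04 ydir [ 0.  0. -1.] F [-0.5 -0.9  5.3] w 25.4
```

View pics/w3.png

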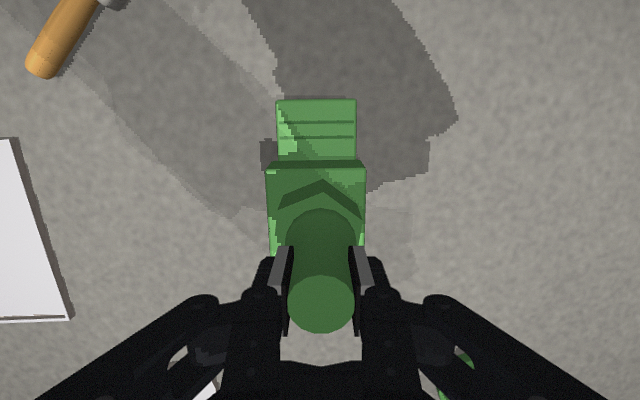

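View pics/s3.png

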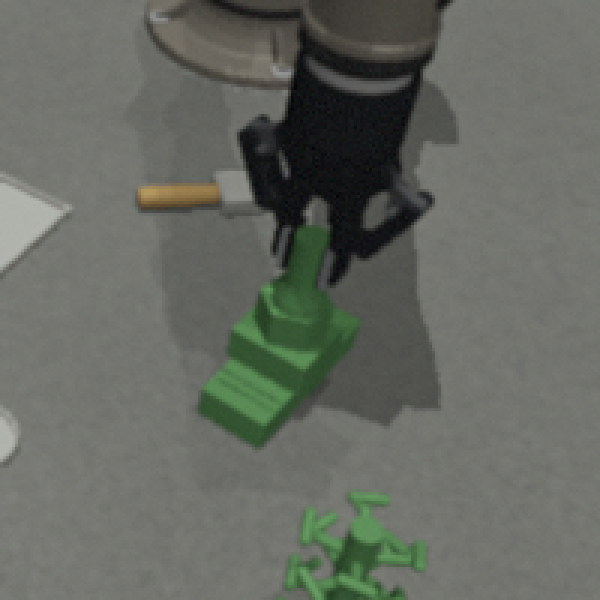

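Request:
send_rows --pt "0 -0.5 0 0 0" --pt "0 -1.5 0 0 0" --pt "0 -2 0 0 0" --pt "-1 -1 -1.5 0 0" --pt "-2 0 -3 0 0" --pt "-3 0 -4.5 0 0" --pt "-3 0 -4.5 0 0" --pt "-2.2 0 -3 0 0" --pt "-1.5 0 -2 0 0" --pt "-0.5 0 -1 0 0" --pt "0 0 0 0 0" --pt "0 0 0 0 0"

```text
clock: 7.12
tcp_pos: [0.6124, 0.1575, 0.1802]
orientation: [-1.207, -1.21, 1.211]
contact_force: [0.3, 0.2, -0.1]
grip_width: 0.0252
```

```bash
python3 - <<'E'
from h import *
f=r.grab_frame("wrist"); save(f["image"],"w4")
need([613.5,156,43.5])
f=r.grab_frame("top"); save(f["image"][130:330,180:380],"t4",3)
f=r.grab_frame("scene"); save(f["image"][100:300,260:500],"s4",3);st()
E
```

```text
t 7.17 tcp mm [612.4 157.6 180.3] xyaw 90.14 ydir [-0.001  0.001 -1.   ] F [ 0.3 -0.1 -0.7] w 25.3
then cm tool xyz [-0.17 13.68 -0.12]
t 7.28 tcp mm [612.6 157.4 180.4] xyaw 90.14 ydir [-0.  0. -1.] F [-0.3 -0.2 -0.4] w 25.2
```

View pics/w4.png

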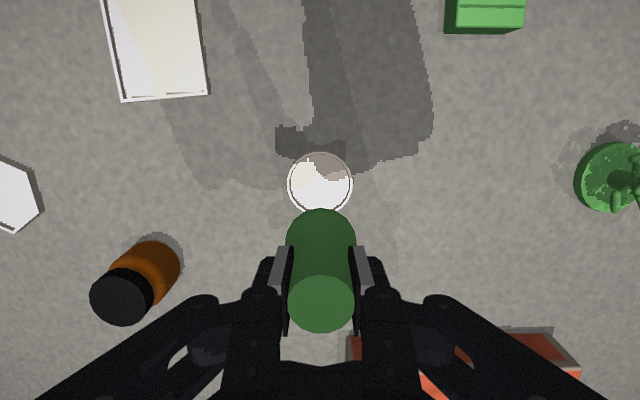

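View pics/t4.png

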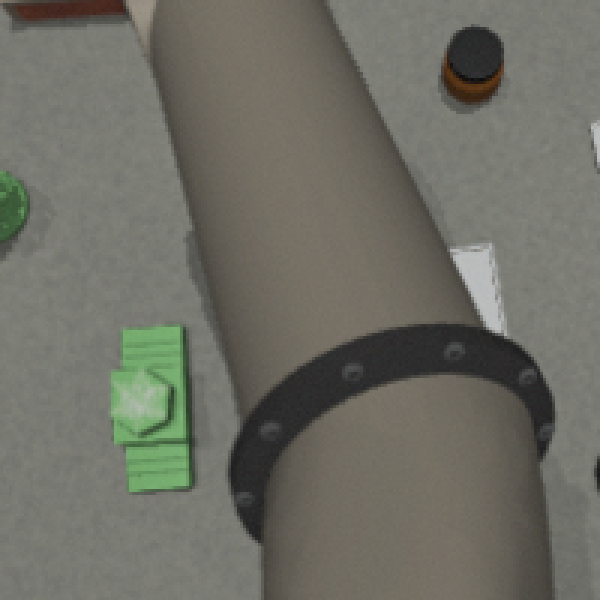

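View pics/s4.png

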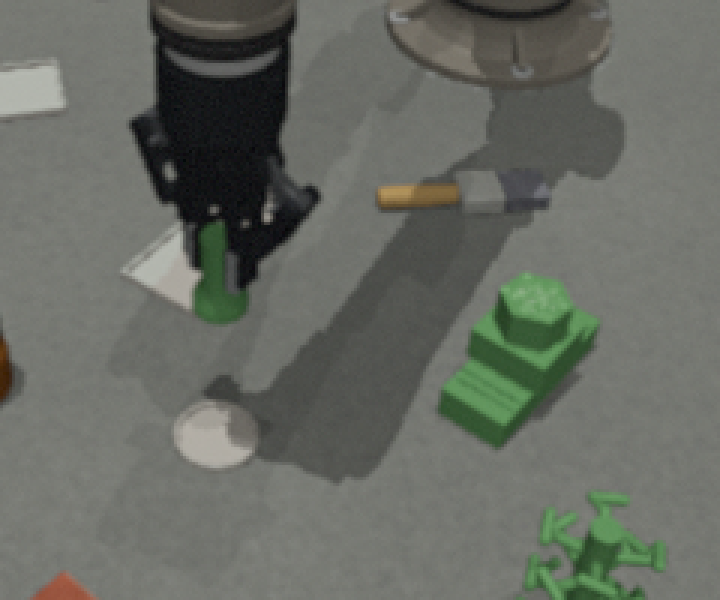

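```bash
python3 - <<'E'
from h import *
f=r.grab_frame("wrist"); st()
print((proj(f,[[287.5,182],[352.5,182],[320,151],[320,182]],.008)*1000).round(1))
f=r.grab_frame("top")
c=lambda l:(proj(f,np.array(l)/3.+np.array((180,130))-.33,.09)[:,:2]*1000).round(1)
P=c([(141,366),(112,383),(110,418),(142,434),(171,418),(174,385)]);print(P.tolist(),P.mean(0))
E
```

```text
t 7.33 tcp mm [612.7 157.2 180.4] xyaw 90.12 ydir [-0.  0. -1.] F [ 0.8 -0.2  0.4] w 25.5
[[612.6 127.4   8. ]
 [612.6 187.3   8. ]
 [584.  157.3   8. ]
 [612.6 157.4   8. ]]
[[444.4, 283.8], [432.2, 308.0], [404.0, 310.4], [389.5, 284.7], [400.8, 260.8], [427.2, 257.3]] [416.35       284.16666667]
```

Request:
send_rows --pt "0 1 -0.2 0 0" --pt "0 2.5 0 0 0" --pt "0 3 0 0 0" --pt "0 2.5 0 0 0" --pt "0 2 0 0 0" --pt "0 1.2 0 0 0" --pt "0 0.6 0 0 0" --pt "0 0.4 0 0 0" --pt "0 0.2 0 0 0" --pt "0 0 0 0 0" --pt "0 0 0 0 0"

```text
clock: 8.75
tcp_pos: [0.6155, 0.1565, 0.0467]
orientation: [-1.209, -1.21, 1.209]
contact_force: [-0.4, 0.2, -0.0]
grip_width: 0.025
```

```bash
python3 - <<'E'
from h import *
st()
f=r.grab_frame("wrist"); save(f["image"],"w5")
f=r.grab_frame("scene"); save(f["image"][180:280,280:400],"s5",6);st()
E
```

```text
t 8.75 tcp mm [615.5 156.5  46.7] xyaw 90.04 ydir [ 0.001  0.    -1.   ] F [-0.4  0.2 -0. ] w 25.0
t 8.85 tcp mm [615.5 156.4  46.6] xyaw 90.03 ydir [ 0.  0. -1.] F [ 0.5 -0.3  0.2] w 25.2
```

View pics/s5.png

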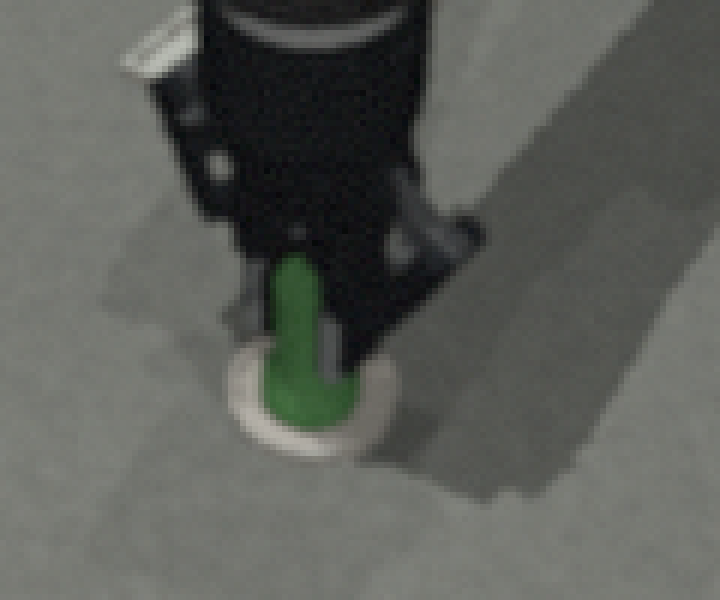

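Request:
send_rows --pt "0 0.1 0 0 0" --pt "0 0.1 0 0 0" --pt "0 0.1 0 0 0" --pt "0 0 0 0 0"

```text
clock: 9.35
tcp_pos: [0.6153, 0.1564, 0.0435]
orientation: [-1.209, -1.21, 1.21]
contact_force: [-1.2, 0.2, 3.7]
grip_width: 0.0252
```

Request:
send_rows --pt "0 0 0 0 0.35" --pt "0 0 0 0 0.6" --pt "0 0 0 0 1" --pt "0 0 0 0 1" --pt "0 -0.5 0 0 1" --pt "0 -2 0 0 1" --pt "0 -4 0 0 1" --pt "0 -4 0 0 1" --pt "0 -3 0 0 1" --pt "0 -2 0 0 1" --pt "0 -1 0 0 1" --pt "0 0 0 0 1"

```text
clock: 10.85
tcp_pos: [0.6156, 0.1565, 0.2094]
orientation: [-1.21, -1.211, 1.208]
contact_force: [-0.2, -0.0, 0.5]
grip_width: 0.0853
```

```bash
python3 - <<'E'
from h import *
f=r.grab_frame("wrist"); save(f["image"],"w6")
f=r.grab_frame("scene"); save(f["image"][150:300,270:470],"s6",4)
need([416,285,240],90)
E
```

```text
t 10.95 tcp mm [614.8 156.3 207.7] xyaw 90.04 ydir [-0.001 -0.    -1.   ] F [-0.5 -0.5 -0.1] w 85.6
spin first 0.04
then cm tool xyz [12.87 -3.22 19.88]
```

View pics/w6.png

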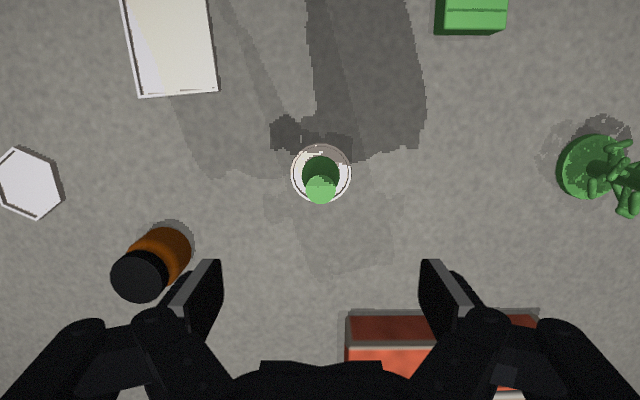

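View pics/s6.png

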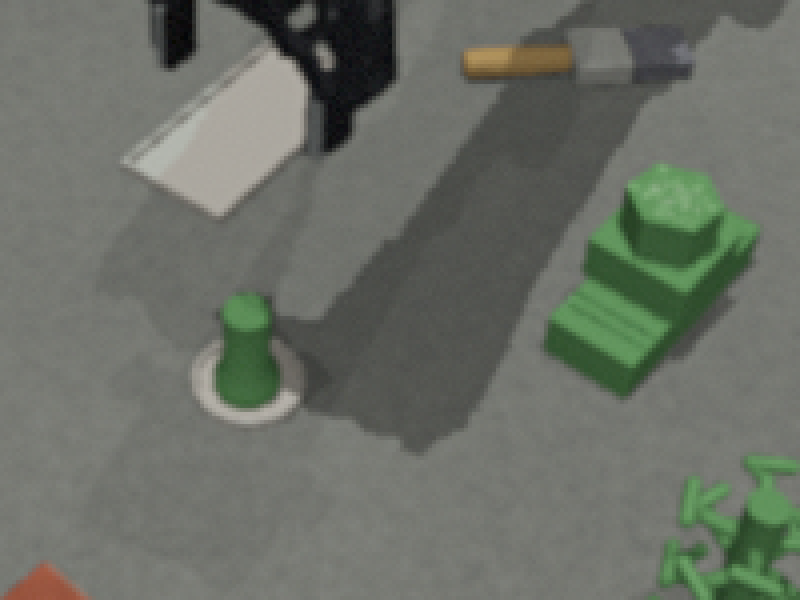

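Request:
send_rows --pt "1 -0.5 1.5 0 1" --pt "1.5 -0.7 2.5 0 1" --pt "2 -1 3 0 1" --pt "2 -0.7 3 0 1" --pt "2 -0.3 3 0 1" --pt "2 0 3 0 1" --pt "1.4 0 2.3 0 1" --pt "1 0 1.5 0 1" --pt "0 0 0 0 1" --pt "0 0 0 0 1"

```text
clock: 12.2
tcp_pos: [0.4173, 0.2848, 0.2402]
orientation: [-1.209, -1.209, 1.21]
contact_force: [-0.4, 0.3, -0.1]
grip_width: 0.0857
```

```bash
python3 - <<'E'
from h import *
f=r.grab_frame("wrist"); save(f["image"][90:240,250:400],"w7",4);st()
E
```

```text
t 12.25 tcp mm [417.6 284.7 240.2] xyaw 89.99 ydir [ 0. -0. -1.] F [-0.4 -0.2  0.7] w 85.5
```

View pics/w7.png

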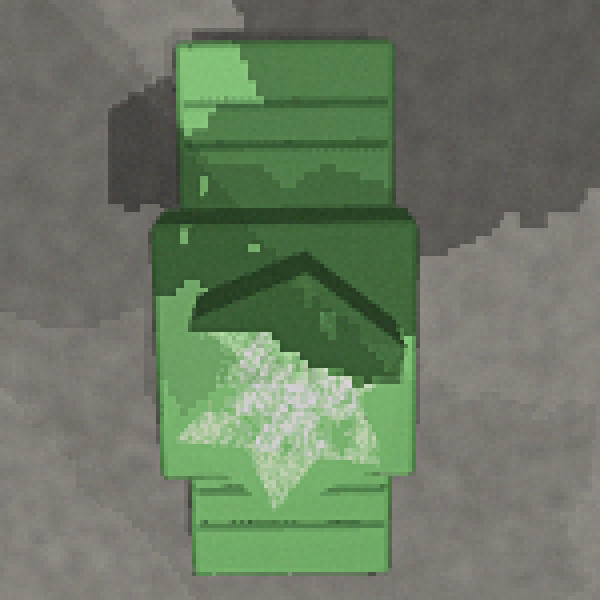

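```bash
python3 - <<'E'
from h import *
from scipy.optimize import least_squares
f=r.grab_frame("wrist");st()
def c(l,z): return proj(f,np.array(l)/4.+np.array((250,90))-0.4,z)[:,:2]*1000
P=c([(305,271),(189,328),(178,440),(275,510),(382,463),(403,347)],.09)
print(P.round(1).tolist(),P.mean(0))
d=P-P.mean(0);a=np.degrees(np.arctan2(d[:,1],d[:,0]));print(np.hypot(*d.T).round(1),a.round(1),(np.degrees(np.angle(np.exp(6j*np.radians(a)).mean()))/6).round(2))
print("block",c([(152,225),(419,222),(162,476),(413,474)],.06).round(1).tolist())
print("bar",c([(177,42),(395,42),(194,573),(390,573)],.03).round(1).tolist())
E
```

```text
t 12.3 tcp mm [417.8 284.6 240.2] xyaw 89.96 ydir [ 0. -0. -1.] F [ 0.1  1.1 -0.1] w 85.4
[[391.1, 289.4], [403.2, 265.0], [428.0, 262.1], [444.1, 283.0], [433.2, 306.4], [407.4, 310.3]] [417.84727991 286.03210713]
[26.9 25.6 26.  26.4 25.5 26.4] [ 172.7 -124.7  -67.1   -6.5   52.9  113.3] -6.58
block [[385.5, 254.8], [384.9, 316.0], [446.1, 255.5], [445.6, 316.3]]
bar [[345.2, 259.2], [345.2, 312.1], [483.7, 260.6], [483.7, 313.9]]
```

Request:
send_rows --pt "0.1 1 0 6.4 1" --pt "0 3 0 0 1" --pt "0 4 0 0 1" --pt "0 3.5 0 0 1" --pt "0 2.5 0 0 1" --pt "0 1.2 0 0 1" --pt "0 0.8 0 0 1" --pt "0 0 0 0 1" --pt "0 0 0 0 1"

```text
clock: 13.42
tcp_pos: [0.4177, 0.2867, 0.0811]
orientation: [-1.26, -1.128, 1.126]
contact_force: [0.4, 0.2, 0.5]
grip_width: 0.0856
```

```bash
python3 - <<'E'
from h import *
f=r.grab_frame("wrist"); save(f["image"],"w8");st()
f=r.grab_frame("scene"); save(f["image"][130:270,370:510],"s8",4)
E
```

```text
t 13.47 tcp mm [417.7 286.6  81.1] xyaw 83.63 ydir [ 0.001  0.001 -1.   ] F [-1.  -0.7 -0.9] w 85.4
```

View pics/w8.png

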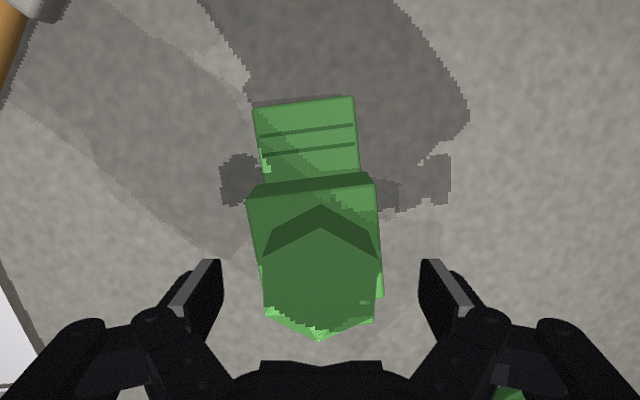

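View pics/s8.png

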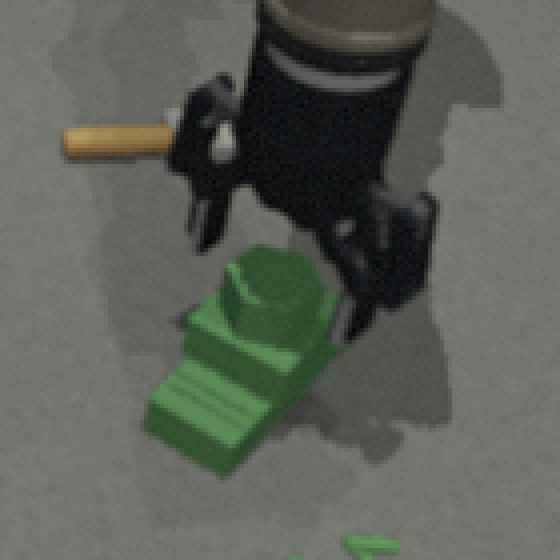

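Request:
send_rows --pt "0 0 0 0 0.75" --pt "0 0 0 0 0.6" --pt "0 0 0 0 0.5" --pt "0 0 0 0 0.3" --pt "0 0 0 0 0" --pt "0 0 0 0 0" --pt "0 0 0 0 0" --force 30

```text
clock: 14.4
tcp_pos: [0.4173, 0.2864, 0.0806]
orientation: [-1.26, -1.127, 1.127]
contact_force: [-0.8, -0.7, 5.2]
grip_width: 0.0452
```

```bash
python3 - <<'E'
from h import *
f=r.grab_frame("wrist"); save(f["image"],"w9");st()
f=r.grab_frame("scene"); save(f["image"][130:270,370:510],"s9",4)
E
```

```text
t 14.45 tcp mm [417.3 286.4  80.6] xyaw 83.64 ydir [ 0.  0. -1.] F [-0.4 -0.2  5.7] w 45.6
```

View pics/w9.png

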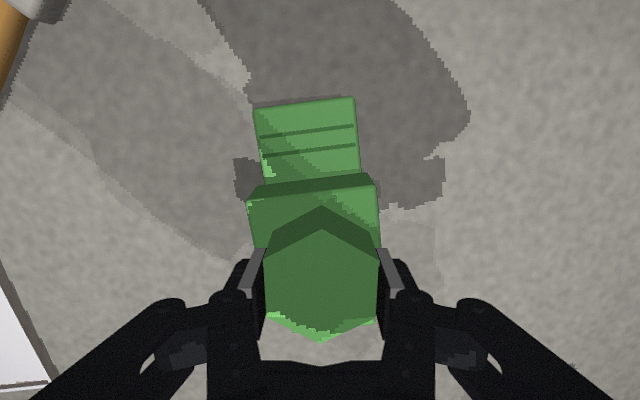

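View pics/s9.png

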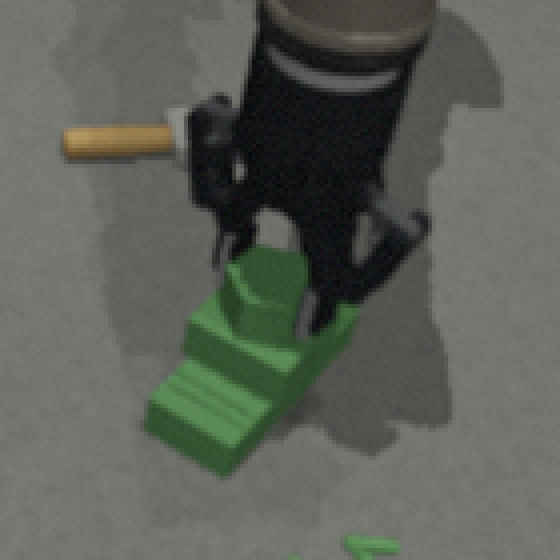

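Request:
send_rows --pt "0 -0.5 0 0 0" --pt "0 -1.5 0 0 0" --pt "0 -3 0 0 0" --pt "0 -3 0 0 0" --pt "-1.3 -2 -0.8 0 0" --pt "-3 0 -1.8 0 0" --pt "-4 0 -2.4 0 0" --pt "-5 0 -3.1 0 0" --pt "-5 0 -3.1 0 0" --pt "-5 0 -3.1 0 0" --pt "-5 0 -3.1 0 0" --pt "-5 0 -3.1 0 0"

```text
clock: 16.0
tcp_pos: [0.5848, -0.069, 0.1814]
orientation: [-1.26, -1.128, 1.126]
contact_force: [0.4, 0.5, 0.4]
grip_width: 0.0452
```

Request:
send_rows --pt "-4 0 -2.5 0 0" --pt "-2.5 0 -1.5 0 0" --pt "-1.5 0 -1 0 0" --pt "0 0 0 0 0" --pt "0 0 0 0 0"

```text
clock: 16.62
tcp_pos: [0.6246, -0.1505, 0.1803]
orientation: [-1.258, -1.129, 1.128]
contact_force: [-0.1, 0.5, -0.9]
grip_width: 0.0453
```

```bash
python3 - <<'E'
from h import *
f=r.grab_frame("wrist"); save(f["image"],"w10")
need([625,-153,90])
f=r.grab_frame("scene"); save(f["image"],"s10")
E
```

```text
t 16.68 tcp mm [ 624.6 -150.4  180.3] xyaw 83.76 ydir [-0.     0.001 -1.   ] F [-0.4 -0.2 -0.4] w 45.5
then cm tool xyz [-0.26  9.03 -0.08]
```

View pics/w10.png

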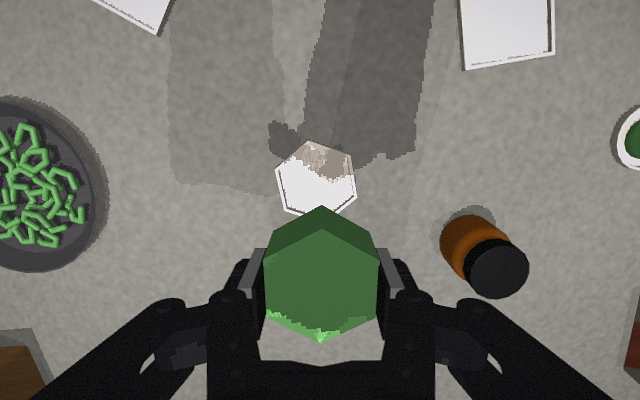

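View pics/s10.png

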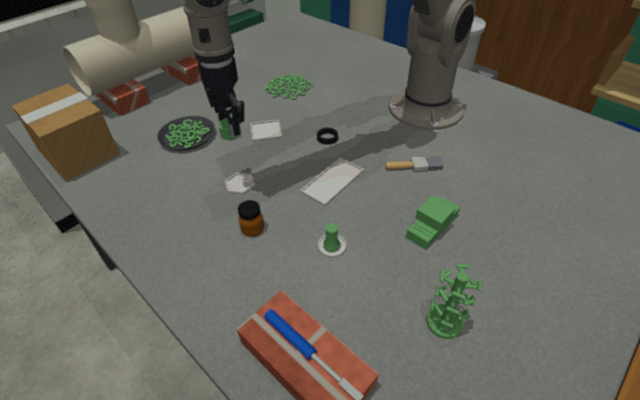

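```bash
python3 - <<'E'
from h import *
f=r.grab_frame("wrist"); save(f["image"][120:240,250:390],"w10z",5)
st()
P=proj(f,[(308,140),(351,156),(357,187),(285,209),(275.5,171)],.008)[:,:2]*1000
A=P[[0,3]]; 
from scipy.optimize import least_squares
def mod(p): 
    k=np.radians(p[2]+np.array([0,60,120,180,240,300])); return p[:2]+40.4*np.c_[np.cos(k),np.sin(k)]
def res(p):
    m=mod(p); return [np.hypot(*(m-q).T).min() for q in P]
best=min((least_squares(res,[P.mean(0)[0],P.mean(0)[1],a]) for a in range(0,60,10)),key=lambda s:s.cost)
print(best.x,np.sqrt(best.cost*2/5)); 
E
```

```text
t 16.77 tcp mm [ 624.7 -150.8  180.4] xyaw 83.76 ydir [-0.     0.001 -1.   ] F [-0.6 -0.1  0.4] w 45.5
[ 623.81331344 -152.8467437     7.32328302] 3.7723455890597624
```

View pics/w10z.png

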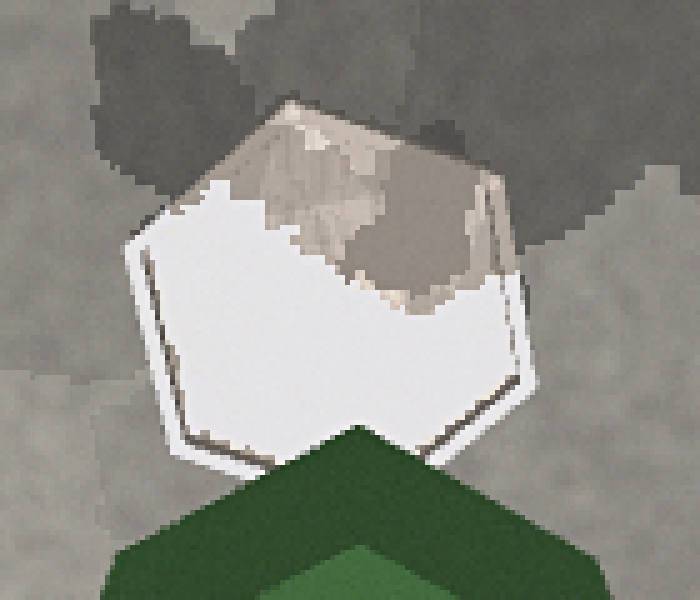

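```bash
python3 - <<'E'
from h import *
f=r.grab_frame("wrist")
P=proj(f,np.array([(290,100),(500,176),(538,382),(175,455),(126,245)])/5+np.array((250,120))-.4,.008)[:,:2]*1000
print(P.round(1).tolist())
from scipy.optimize import least_squares
def mod(p): 
    k=np.radians(p[2]+np.array([0,60,120,180,240,300])); return p[:2]+40.4*np.c_[np.cos(k),np.sin(k)]
def res(p):
    m=mod(p); return np.concatenate([(m-q)[np.argmin(np.hypot(*(m-q).T))] for q in P])
best=min((least_squares(res,[624,-152,a]) for a in range(0,60,10)),key=lambda s:s.cost)
print(best.x,np.sqrt(best.cost*2/5)); 
# puck centre in grip: top corners seen
Q=proj(f,[(322,228),(321,342)],.18043+.009)[:,:2]*1000; print("puck corners",Q.round(1),Q.mean(0))
need([*best.x[:2],23.6])
E
```

```text
[[585.0, -157.4], [602.6, -121.4], [641.8, -117.7], [648.6, -187.0], [607.7, -190.2]]
[ 625.18081439 -154.05364725    4.90047838] 0.5031822179466915
puck corners [[ 598.8 -147.2]
 [ 651.2 -153.3]] [ 624.99644278 -150.24361688]
t 16.82 tcp mm [ 624.7 -151.1  180.4] xyaw 83.74 ydir [-0.     0.001 -1.   ] F [ 0.1  0.5 -0.6] w 45.6
then cm tool xyz [-0.3  15.68 -0.08]
```

Request:
send_rows --pt "-0.3 1 0 -5.6 0" --pt "0 2.5 0 -5.6 0" --pt "0 3 0 0 0" --pt "0 3 0 0 0" --pt "0 2.5 0 0 0" --pt "0 1.8 0 0 0" --pt "0 0.8 0 0 0" --pt "0 0.5 0 0 0" --pt "0 0.2 0 0 0" --pt "0 0 0 0 0" --pt "0 0 0 0 0"

```text
clock: 18.2
tcp_pos: [0.6249, -0.1555, 0.0278]
orientation: [-1.169, -1.272, 1.271]
contact_force: [-0.8, 0.5, -1.3]
grip_width: 0.0454
```

```bash
python3 - <<'E'
from h import *
f=r.grab_frame("wrist"); save(f["image"],"w11")
need([625.2,-154,23.6])
f=r.grab_frame("scene"); save(f["image"][120:220,180:300],"s11",6)
E
```

```text
t 18.25 tcp mm [ 624.8 -155.5   27.8] xyaw 94.84 ydir [ 0.001 -0.    -1.   ] F [ 0.1  0.6 -0.2] w 45.1
then cm tool xyz [ 0.14  0.42 -0.05]
```

View pics/w11.png

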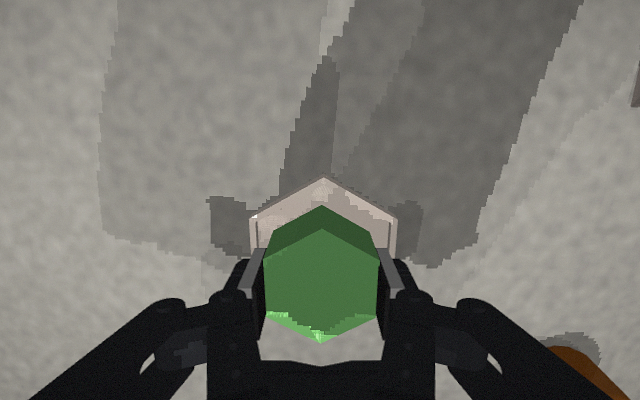

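View pics/s11.png

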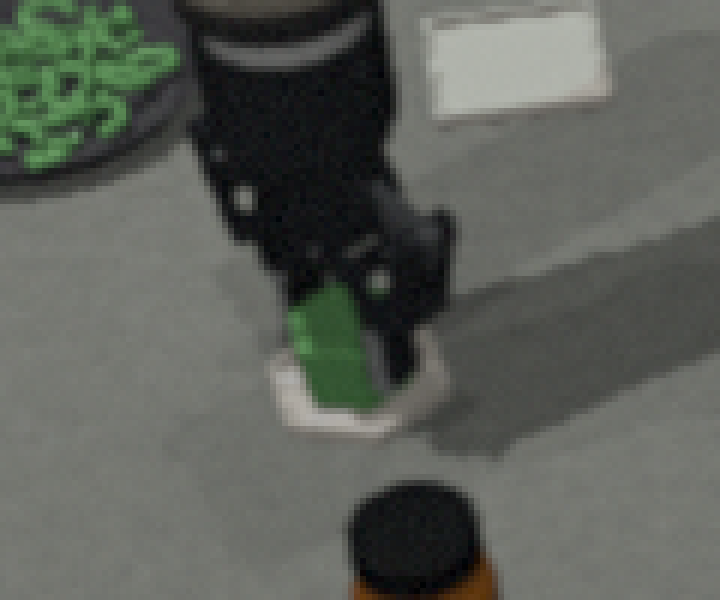

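Puck well aligned (tray far corner at 323,177; puck's at 321,206). Lower the last 4 mm.

Request:
send_rows --pt "0.1 0.1 0 0 0" --pt "0 0.1 0 0 0" --pt "0 0.1 0 0 0" --pt "0 0.1 0 0 0" --pt "0 0 0 0 0"

```text
clock: 18.92
tcp_pos: [0.6244, -0.1544, 0.0237]
orientation: [-1.168, -1.271, 1.271]
contact_force: [-1.9, 1.1, 5.8]
grip_width: 0.0454
```

Request:
send_rows --pt "0 0 0 0 0.65" --pt "0 0 0 0 0.8" --pt "0 0 0 0 0.8" --pt "0 0 0 0 1" --pt "0 -0.5 0 0 1" --pt "0 -2 0 0 1" --pt "0 -4 0 0 1" --pt "0 -4 0 0 1" --pt "0 -4 0 0 1" --pt "0 -3 0 0 1" --pt "0 -1.5 0 0 1" --pt "0 0 0 0 1"

```text
clock: 20.42
tcp_pos: [0.6249, -0.1546, 0.2147]
orientation: [-1.17, -1.273, 1.27]
contact_force: [-0.1, 0.1, -0.0]
grip_width: 0.0854
```

```bash
python3 - <<'E'
from h import *
f=r.grab_frame("wrist"); save(f["image"],"w12")
f=r.grab_frame("scene"); save(f["image"][120:220,180:300],"s12",6)
need([415,286,215],90)
E
```

```text
t 20.52 tcp mm [ 623.8 -154.2  212.3] xyaw 94.84 ydir [-0.002  0.    -1.   ] F [-0.7  0.1 -0.1] w 85.4
spin first 4.84
then cm tool xyz [44.02 -0.22 20.88]
```

View pics/w12.png

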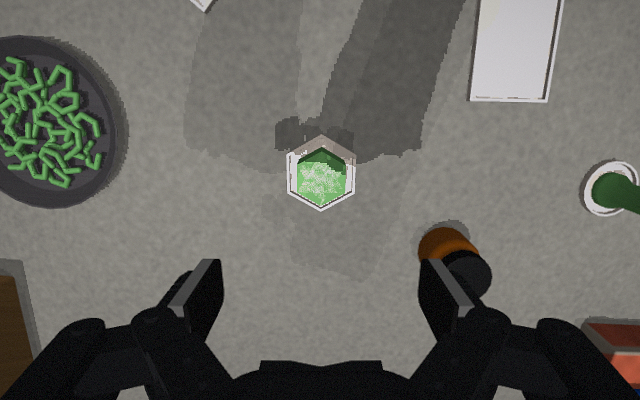

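View pics/s12.png

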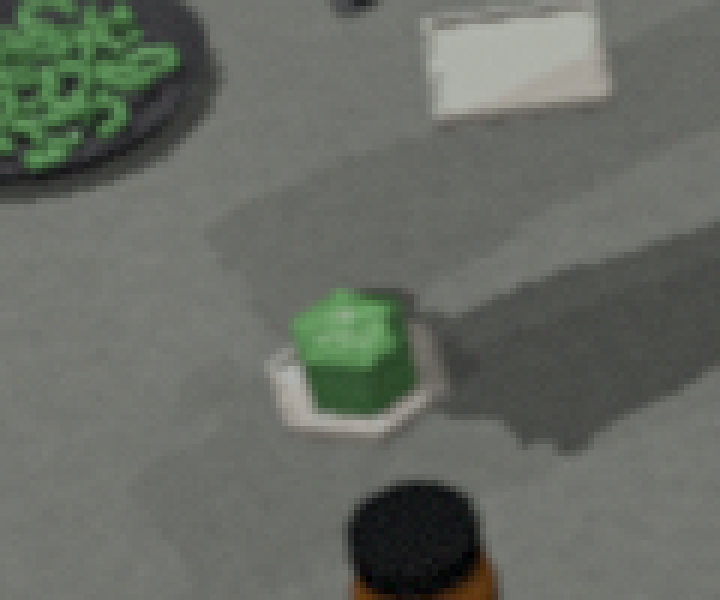

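Puck lies in its tray. Back to the stack for the block.

Request:
send_rows --pt "0 0 0 4.8 1" --pt "2 0 1 0 1" --pt "4 0 2 0 1" --pt "5 0 2.4 0 1" --pt "5 0 2.4 0 1" --pt "5 0 2.4 0 1" --pt "5 0 2.4 0 1" --pt "5 0 2.4 0 1" --pt "5 0 2.4 0 1" --pt "4 0 1.7 0 1" --pt "2.5 0 1.1 0 1" --pt "1.5 0 0.7 0 1"

```text
clock: 22.02
tcp_pos: [0.4129, 0.287, 0.2126]
orientation: [-1.206, -1.211, 1.214]
contact_force: [-0.5, 0.1, 0.7]
grip_width: 0.0852
```

Request:
send_rows --pt "0 0 0 0 1" --pt "0 0 0 0 1"

```text
clock: 22.28
tcp_pos: [0.4155, 0.2841, 0.213]
orientation: [-1.21, -1.208, 1.21]
contact_force: [-0.5, 0.1, -0.1]
grip_width: 0.085
```

```bash
python3 - <<'E'
from h import *
f=r.grab_frame("wrist"); save(f["image"][70:270,220:420],"w13",3);st()
E
```

```text
t 22.32 tcp mm [415.7 284.  213.1] xyaw 89.93 ydir [-0.    -0.001 -1.   ] F [-0.4 -0.3  0.1] w 85.2
```

View pics/w13.png

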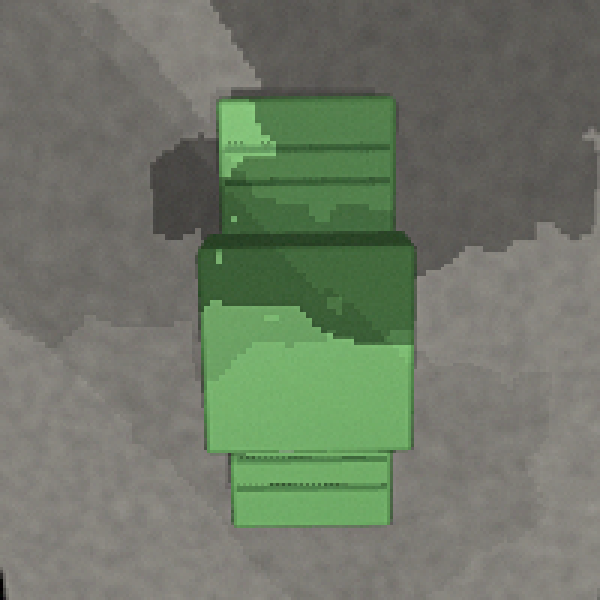

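```bash
python3 - <<'E'
from h import *
f=r.grab_frame("wrist");st()
def c(l,z): return proj(f,np.array(l)/3.+np.array((220,70))-0.4,z)[:,:2]*1000
P=c([(198,248),(416,246),(206,451),(412,451)],.06);print("block",P.round(1).tolist(),P.mean(0))
for a,b in ((0,2),(1,3)): d=P[b]-P[a]; print(np.degrees(np.arctan2(d[1],d[0])))
P=c([(218,98),(396,98),(234,525),(390,525)],.03);print("bar",P.round(1).tolist(),P.mean(0))
for a,b in ((0,2),(1,3)): d=P[b]-P[a]; print(np.degrees(np.arctan2(d[1],d[0])))
E
```

```text
t 22.38 tcp mm [415.7 284.1 213.2] xyaw 89.92 ydir [-0.    -0.001 -1.   ] F [0.3 0.4 1. ] w 85.6
block [[385.3, 254.9], [384.8, 316.0], [445.8, 255.4], [445.9, 316.7]] [415.46344328 285.76708313]
0.45370813481384353
0.6246411015345018
bar [[345.0, 259.1], [345.1, 312.2], [483.3, 261.0], [483.5, 313.5]] [414.21562798 286.46166046]
0.7708163390512242
0.5643119797304132
```

Request:
send_rows --pt "0.2 1 0 -0.6 1" --pt "0 3 0 0 1" --pt "0 4 0 0 1" --pt "0 3.5 0 0 1" --pt "0 2.5 0 0 1" --pt "0 1.5 0 0 1" --pt "0 0.8 0 0 1" --pt "0 0 0 0 1" --pt "0 0 0 0 1"

```text
clock: 23.5
tcp_pos: [0.4157, 0.2878, 0.051]
orientation: [-1.204, -1.219, 1.216]
contact_force: [-0.5, 0.5, -0.2]
grip_width: 0.0853
```

```bash
python3 - <<'E'
from h import *
f=r.grab_frame("wrist"); save(f["image"],"w14");st()
E
```

```text
t 23.55 tcp mm [415.7 287.9  51.1] xyaw 90.64 ydir [ 0.001  0.001 -1.   ] F [-0.3 -0.3  0.6] w 85.5
```

View pics/w14.png

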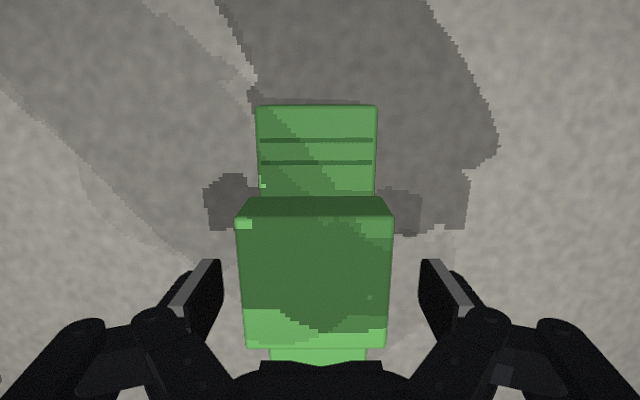

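Request:
send_rows --pt "-0.2 0 0 0 1" --pt "0 0 0 0 0.85" --pt "0 0 0 0 0.75" --pt "0 0 0 0 0.6" --pt "0 0 0 0 0.3" --pt "0 0 0 0 0" --pt "0 0 0 0 0" --pt "0 0 0 0 0" --force 35

```text
clock: 24.55
tcp_pos: [0.4153, 0.2854, 0.0506]
orientation: [-1.204, -1.218, 1.217]
contact_force: [-1.1, -0.5, 6.1]
grip_width: 0.0616
```

```bash
python3 - <<'E'
from h import *
f=r.grab_frame("wrist"); save(f["image"],"w15");st()
f=r.grab_frame("scene"); save(f["image"][130:270,370:510],"s15",4)
E
```

```text
t 24.6 tcp mm [415.3 285.5  50.6] xyaw 90.64 ydir [ 0.  0. -1.] F [-1.1 -1.9  5.3] w 61.4
```

View pics/w15.png

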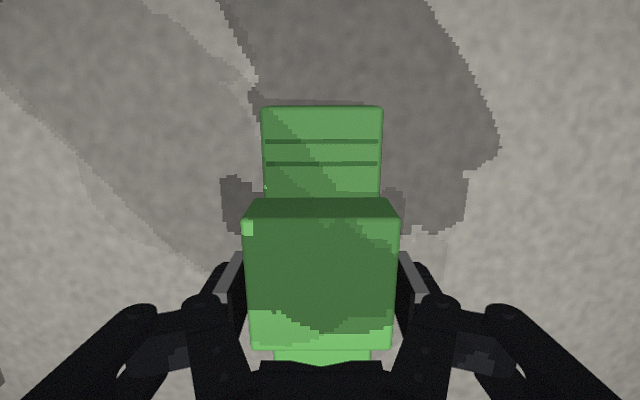

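View pics/s15.png

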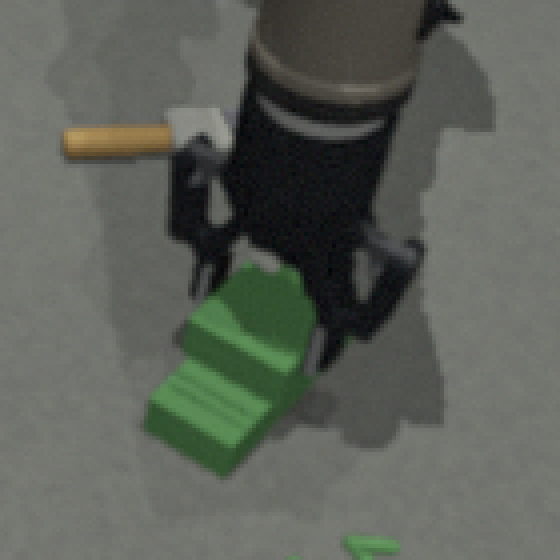

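Request:
send_rows --pt "0 -0.5 0 0 0" --pt "0 -1.5 0 0 0" --pt "0 -3 0 0 0" --pt "0 -3.5 0 0 0" --pt "-1.5 -2.5 -1 0 0" --pt "-3 -1 -1.5 0 0" --pt "-4 0 -1.5 0 0" --pt "-5 0 -1.5 0 0" --pt "-5 0 -1 0 0" --pt "-5 0 -0.5 0 0" --pt "-5 0 0 0 0" --pt "-5 0 0 0 0"

```text
clock: 26.15
tcp_pos: [0.4889, -0.0503, 0.1713]
orientation: [-1.204, -1.218, 1.217]
contact_force: [1.0, -0.3, -0.4]
grip_width: 0.0612
```

Request:
send_rows --pt "-5 0 0 0 0" --pt "-5 0 0.5 0 0" --pt "-5 0 1 0 0" --pt "-4 0 1.5 0 0" --pt "-2.5 0 1.5 0 0" --pt "-1.5 0 1 0 0" --pt "0 0 0.5 0 0" --pt "0 0 0 9 0" --pt "0 0 0 9 0" --pt "0 0 0 9 0" --pt "0 0 0 9 0" --pt "0 0 0 0 0"

```text
clock: 27.65
tcp_pos: [0.4322, -0.2777, 0.1703]
orientation: [-1.438, -0.747, 0.746]
contact_force: [0.1, 0.9, -1.6]
grip_width: 0.0615
```

```bash
python3 - <<'E'
from h import *
f=r.grab_frame("wrist"); save(f["image"],"w16")
need([424,-282,23.6])
f=r.grab_frame("scene"); save(f["image"],"s16")
E
```

```text
t 27.7 tcp mm [ 432.1 -278.   170.3] xyaw 54.95 ydir [ 0.     0.001 -1.   ] F [-0.4 -0.4 -1.7] w 61.7
then cm tool xyz [-0.8  14.67  0.43]
```

View pics/w16.png

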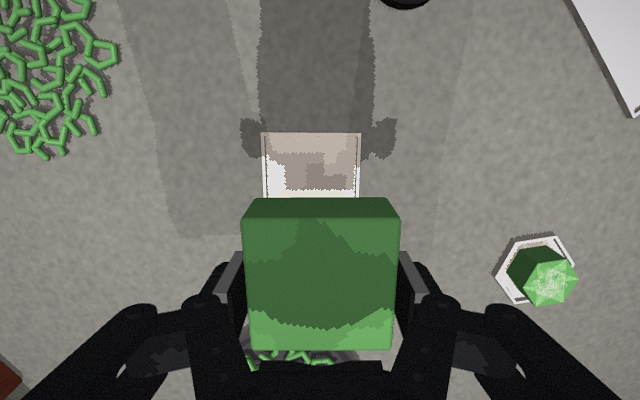

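View pics/s16.png

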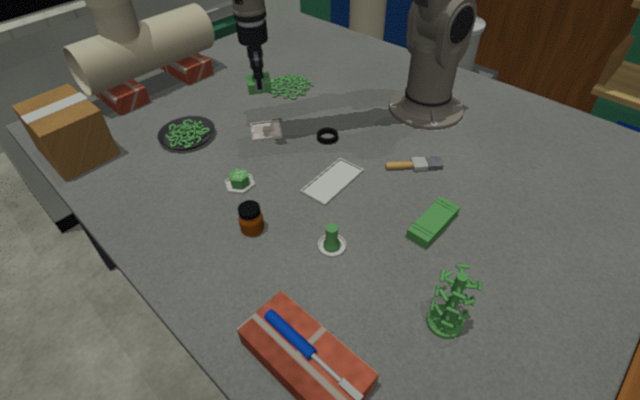

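```bash
python3 - <<'E'
from h import *
f=r.grab_frame("wrist"); save(f["image"][115:215,240:380],"w16z",5)
E
```

```text
(no output)
```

View pics/w16z.png

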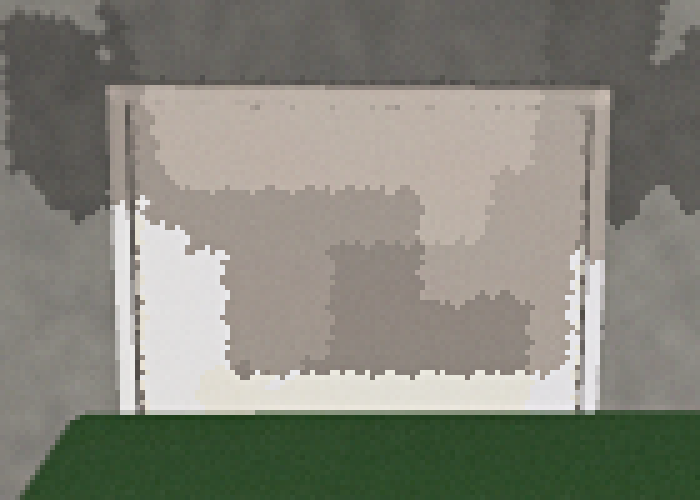

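```bash
python3 - <<'E'
from h import *
f=r.grab_frame("wrist")
P=proj(f,np.array([(106,87),(610,90),(122,412),(598,412)])/5+np.array((240,115))-.4,.008)[:,:2]*1000
print(P.round(1).tolist())
u=P[1]-P[0]; print(np.hypot(*u),np.degrees(np.arctan2(*u[::-1])))
for a,b in((0,2),(1,3)): d=P[b]-P[a]; print(np.degrees(np.arctan2(*d[::-1])))
u/=np.hypot(*u); v=P[2]-P[0]; v-=u*(u@v); v/=np.hypot(*v)
c=(P[0]+P[1])/2+43*v; print("tray",c)
need([*c,23.6])
E
```

```text
[[364.6, -292.9], [414.7, -222.8], [411.9, -326.3], [461.5, -256.0]]
86.17118317382489 54.47233909907696
-35.139776044892834
-35.36297938394842
tray [ 424.65885766 -282.86966279]
t 27.85 tcp mm [ 431.7 -278.9  170.3] xyaw 54.81 ydir [ 0.  0. -1.] F [-0.6  0.2 -1.7] w 61.0
then cm tool xyz [-0.74 14.67  0.34]
```

Request:
send_rows --pt "-0.7 0.5 0.35 0 0" --pt "0 2 0 0 0" --pt "0 3 0 0 0" --pt "0 3 0 0 0" --pt "0 2.5 0 0 0" --pt "0 1.6 0 0 0" --pt "0 0.9 0 0 0" --pt "0 0.5 0 0 0" --pt "0 0.2 0 0 0" --pt "0 0 0 0 0" --pt "0 0 0 0 0"

```text
clock: 29.22
tcp_pos: [0.4249, -0.2832, 0.0287]
orientation: [-1.44, -0.744, 0.743]
contact_force: [-0.5, -0.6, -0.9]
grip_width: 0.061
```

```bash
python3 - <<'E'
from h import *
f=r.grab_frame("wrist"); save(f["image"],"w17")
need([424.7,-282.9,23.6])
f=r.grab_frame("scene"); save(f["image"][70:170,210:330],"s17",6)
E
```

```text
t 29.27 tcp mm [ 424.8 -283.2   28.7] xyaw 54.64 ydir [ 0.001 -0.    -1.   ] F [ 0.6  0.3 -0.7] w 61.3
then cm tool xyz [0.02 0.51 0.03]
```

View pics/w17.png

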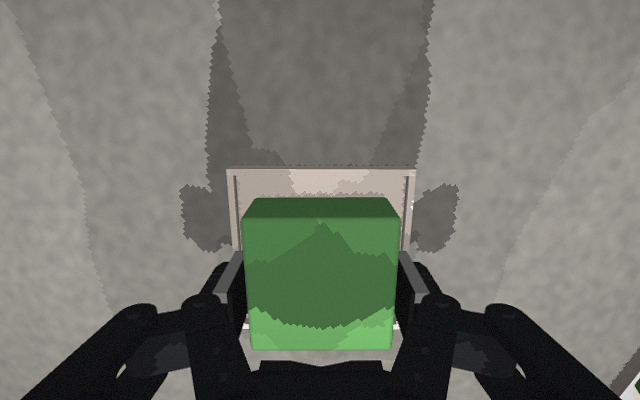

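View pics/s17.png

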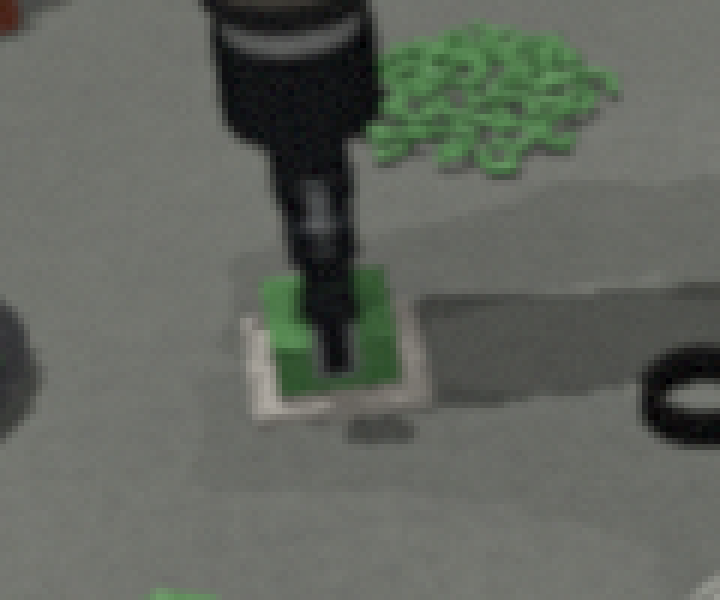

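Block centred over the square tray (block 242–400 px inside tray 226–416). Lower the last 5 mm.

Request:
send_rows --pt "0 0.2 0 0 0" --pt "0 0.1 0 0 0" --pt "0 0.1 0 0 0" --pt "0 0.1 0 0 0" --pt "0 0 0 0 0"

```text
clock: 29.95
tcp_pos: [0.4245, -0.2831, 0.0236]
orientation: [-1.44, -0.744, 0.744]
contact_force: [-1.5, 0.4, 5.8]
grip_width: 0.0615
```

Request:
send_rows --pt "0 0 0 0 0.8" --pt "0 0 0 0 0.9" --pt "0 0 0 0 1" --pt "0 0 0 0 1" --pt "0 -0.5 0 0 1" --pt "0 -2 0 0 1" --pt "0 -4 0 0 1" --pt "0 -4 0 0 1" --pt "0 -3.5 0 0 1" --pt "0 -2 0 0 1" --pt "0 -1 0 0 1" --pt "0 0 0 0 1"

```text
clock: 31.45
tcp_pos: [0.4247, -0.2831, 0.1936]
orientation: [-1.44, -0.744, 0.743]
contact_force: [-0.3, -0.0, -0.0]
grip_width: 0.0854
```

```bash
python3 - <<'E'
from h import *
f=r.grab_frame("wrist"); save(f["image"],"w18")
f=r.grab_frame("scene"); save(f["image"][70:170,210:330],"s18",6)
need([414.5,286.5,190],90.6)
E
```

```text
t 31.55 tcp mm [ 424.1 -282.8  192.5] xyaw 54.64 ydir [-0.001  0.001 -1.   ] F [-0.4  0.5 -0.2] w 85.4
spin first -35.96
then cm tool xyz [56.94  0.23  0.36]
```

View pics/w18.png

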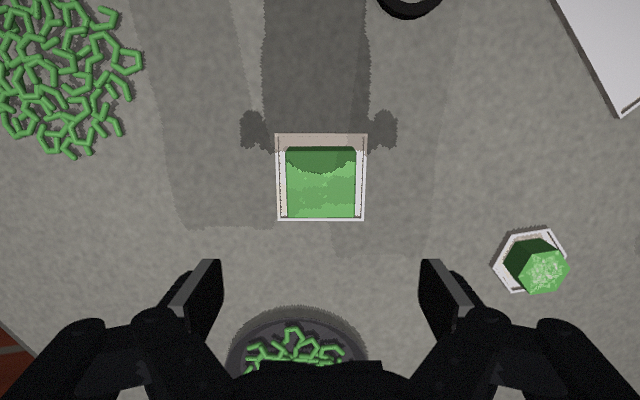

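View pics/s18.png

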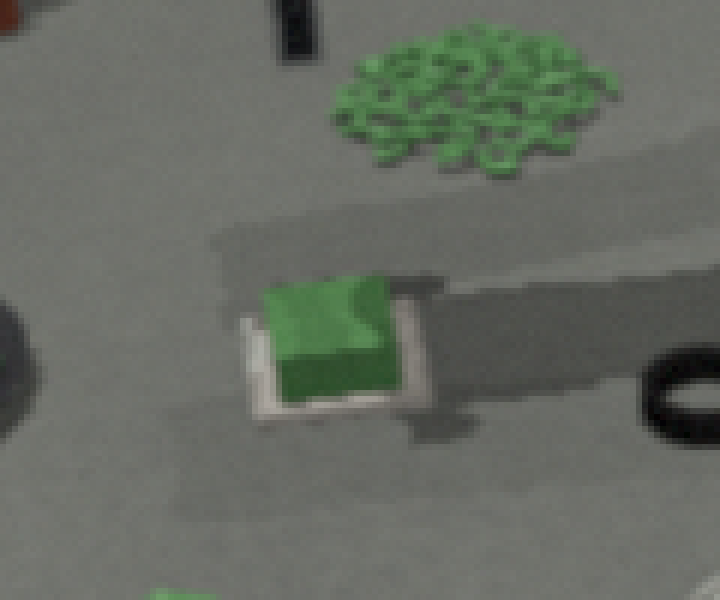

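Block placed. Return for the bar, arcing outward again.

Request:
send_rows --pt "0 0 0 -9 1" --pt "0 0 0 -9 1" --pt "0 0 0 -9 1" --pt "0 0 0 -9 1" --pt "1.5 0 -1 0 1" --pt "3 0 -1.5 0 1" --pt "4 0 -1.5 0 1" --pt "5 0 -1.5 0 1" --pt "5 0 -1 0 1" --pt "5 0 -0.5 0 1" --pt "5 0 0 0 1" --pt "5 0 0 0 1"

```text
clock: 33.05
tcp_pos: [0.4901, 0.0541, 0.1922]
orientation: [-1.203, -1.216, 1.219]
contact_force: [1.4, 0.6, 0.2]
grip_width: 0.0854
```

Request:
send_rows --pt "5 0 0 0 1" --pt "5 0 0.5 0 1" --pt "4.9 0 1 0 1" --pt "4 0 1.5 0 1" --pt "2.5 0 2 0 1" --pt "1.5 0 1.5 0 1" --pt "0.5 0 0.9 0 1" --pt "0 0 0 0 1" --pt "0 0 0 0 1"

```text
clock: 34.17
tcp_pos: [0.4149, 0.2848, 0.1931]
orientation: [-1.205, -1.216, 1.217]
contact_force: [0.3, -0.5, -0.2]
grip_width: 0.0856
```

```bash
python3 - <<'E'
from h import *
f=r.grab_frame("wrist"); save(f["image"][40:290,200:450],"w19",2.4)
need([414.5,286.5,20],90.6)
E
```

```text
t 34.23 tcp mm [415.  284.9 193.2] xyaw 90.54 ydir [ 0. -0. -1.] F [ 0.6 -0.4  0.8] w 85.5
spin first -0.06
then cm tool xyz [ 0.17 17.32  0.05]
```

View pics/w19.png

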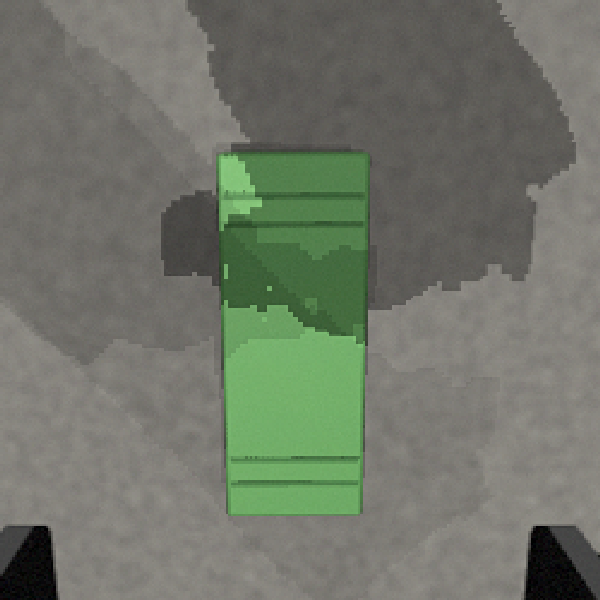

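```bash
python3 - <<'E'
from h import *
f=r.grab_frame("wrist");st()
P=proj(f,np.array([(217,153),(370,153),(228,515),(362,514)])/2.4+np.array((200,40))-.4,.03)[:,:2]*1000;print("bar",P.round(1).tolist(),P.mean(0))
for a,b in ((0,2),(1,3)): d=P[b]-P[a]; print(np.degrees(np.arctan2(d[1],d[0])))
E
```

```text
t 34.27 tcp mm [415.  285.  193.3] xyaw 90.54 ydir [ 0. -0. -1.] F [-0.3  0.5  0.1] w 85.6
bar [[345.3, 259.0], [344.8, 312.4], [483.9, 261.0], [483.0, 314.3]] [414.25553347 286.69752776]
0.8371808295993891
0.801958168431953
```

Request:
send_rows --pt "0.1 1 0.1 -0.3 1" --pt "0 3 0 0 1" --pt "0 4 0 0 1" --pt "0 4 0 0 1" --pt "0 2.8 0 0 1" --pt "0 1.5 0 0 1" --pt "0 0.7 0 0 1" --pt "0 0.2 0 0 1" --pt "0 0 0 0 1" --pt "0 0 0 0 1"

```text
clock: 35.52
tcp_pos: [0.4136, 0.2872, 0.022]
orientation: [-1.202, -1.222, 1.22]
contact_force: [0.0, -0.8, 0.1]
grip_width: 0.0852
```

```bash
python3 - <<'E'
from h import *
f=r.grab_frame("wrist"); save(f["image"],"w20");need([414.3,286.7,20],90.8)
E
```

```text
t 35.58 tcp mm [413.6 287.1  21.9] xyaw 90.94 ydir [ 0.001  0.001 -1.   ] F [-0.7  0.1  0.7] w 85.5
spin first 0.14
then cm tool xyz [-0.04  0.19 -0.07]
```

View pics/w20.png

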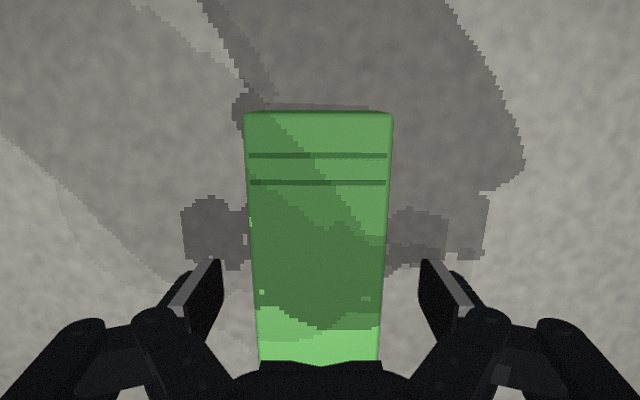

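Request:
send_rows --pt "-0.05 0.1 -0.05 0 1" --pt "0 0 0 0 0.8" --pt "0 0 0 0 0.7" --pt "0 0 0 0 0.6" --pt "0 0 0 0 0.3" --pt "0 0 0 0 0" --pt "0 0 0 0 0" --pt "0 0 0 0 0" --pt "0 0 0 0 0" --force 60

```text
clock: 36.7
tcp_pos: [0.4138, 0.2864, 0.0206]
orientation: [-1.201, -1.221, 1.221]
contact_force: [-0.3, -1.0, 5.8]
grip_width: 0.0529
```

```bash
python3 - <<'E'
from h import *
f=r.grab_frame("wrist"); save(f["image"],"w21");st()
P=proj(f,[(247,113),(397,113)],.03);print(P)
E
```

```text
t 36.75 tcp mm [413.7 286.4  20.6] xyaw 90.94 ydir [ 0.  0. -1.] F [-1.6 -0.1  5.9] w 53.0
[[0.3453663  0.25992447 0.03      ]
 [0.34454276 0.31182393 0.03      ]]
```

View pics/w21.png

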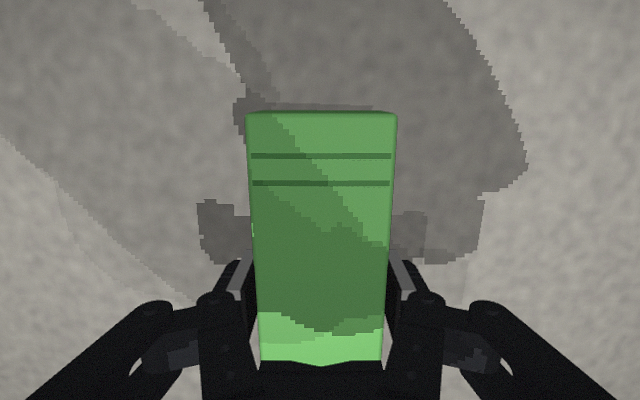

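Request:
send_rows --pt "0 -0.3 0 0 0" --pt "0 -1 0 0 0" --pt "0 -2 0 0 0" --pt "0 -3 0 0 0" --pt "-1.5 -2.5 -1 0 0" --pt "-3 -1.2 -1 0 0" --pt "-4.5 0 -1 -1.5 0" --pt "-5 0 -0.8 -2 0" --pt "-5 0 0 0 0" --pt "-4 0 0 0 0" --pt "-2.5 0 0 0 0" --pt "-1.5 0 0 0 0"

```text
clock: 38.25
tcp_pos: [0.4653, 0.0162, 0.1207]
orientation: [-1.173, -1.265, 1.265]
contact_force: [0.4, 0.5, -2.4]
grip_width: 0.0529
```

Request:
send_rows --pt "0 0 0 0 0" --pt "0 0 0 0 0" --pt "0 0 0 0 0"

```text
clock: 38.62
tcp_pos: [0.4653, 0.0189, 0.1203]
orientation: [-1.17, -1.268, 1.267]
contact_force: [-0.0, -0.2, -2.2]
grip_width: 0.0527
```

```bash
python3 - <<'E'
from h import *
f=r.grab_frame("wrist"); save(f["image"],"w22");need([455,15.5,23.6],94.4)
f=r.grab_frame("scene"); save(f["image"][90:240,240:440],"s22",4)
E
```

```text
t 38.67 tcp mm [465.3  18.7 120.3] xyaw 94.55 ydir [-0.  0. -1.] F [-0.2  0.6 -1.6] w 52.6
spin first 0.15
then cm tool xyz [-0.24  9.67  1.06]
```

View pics/w22.png

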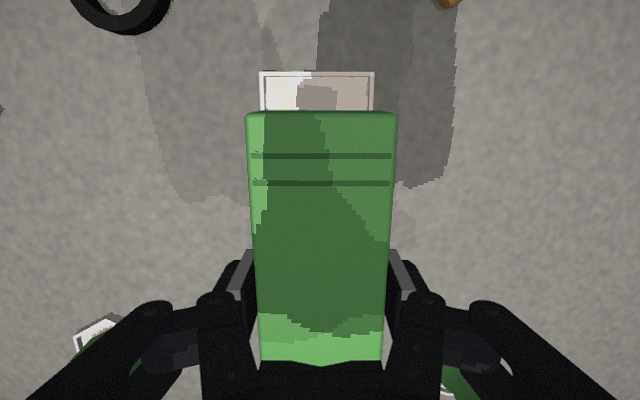

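View pics/s22.png

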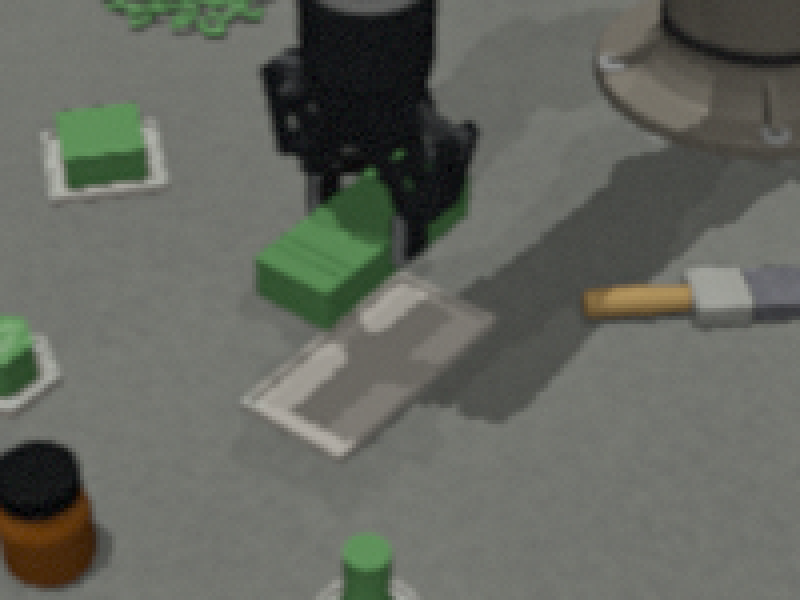

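```bash
python3 - <<'E'
from h import *
f=r.grab_frame("wrist"); 
P=proj(f,[(259.7,71.5),(375.3,71.5)],.008)[:,:2]*1000
u=P[1]-P[0];print(P,np.hypot(*u),np.degrees(np.arctan2(*u[::-1])))
n=np.array([np.cos(np.radians(4.5)),np.sin(np.radians(4.5))])
c=P.mean(0)+82*n;print("tray",c)
o,M=st()
B=proj(f,[(247,113),(397,113)],o["tcp_pos"][2]+.0094)[:,:2]*1000
b=B.mean(0)+70*n; print("bar",B,b)
d=c-b; e=-M[:2,:].T@d; print("move tool cm",(M[:2,:].T@d/10).round(2))
E
```

```text
[[377.35916164 -29.40837937]
 [371.23896484  48.52519892]] 78.17352131400267 94.49027561770039
tray [456.04628461  15.99205562]
t 38.77 tcp mm [465.3  18.3 120.3] xyaw 94.51 ydir [-0.  0. -1.] F [ 0.9  0.6 -1.8] w 52.6
bar [[398.752231   -12.20357162]
 [394.67926413  39.53073748]] [466.49996092  19.15571963]
move tool cm [-0.23  0.    1.07]
```

Request:
send_rows --pt "-0.2 0 0.5 0 0" --pt "0 0 0.5 0 0" --pt "0 1 0 0 0" --pt "0 2 0 0 0" --pt "0 2.2 0 0 0" --pt "0 1.8 0 0 0" --pt "0 1.2 0 0 0" --pt "0 0.6 0 0 0" --pt "0 0.3 0 0 0" --pt "0 0 0 0 0" --pt "0 0 0 0 0"

```text
clock: 40.15
tcp_pos: [0.4559, 0.0149, 0.0297]
orientation: [-1.172, -1.267, 1.265]
contact_force: [0.3, 1.0, -1.4]
grip_width: 0.0529
```

```bash
python3 - <<'E'
from h import *
f=r.grab_frame("wrist"); save(f["image"],"w23");need([454.5,15.7,23.6],94.5)
f=r.grab_frame("scene"); save(f["image"][120:220,270:390],"s23",6)
E
```

```text
t 40.2 tcp mm [455.9  14.9  29.7] xyaw 94.44 ydir [ 0.001  0.    -1.   ] F [-0.  -0.1 -1.4] w 52.8
spin first -0.06
then cm tool xyz [0.09 0.61 0.13]
```

View pics/w23.png

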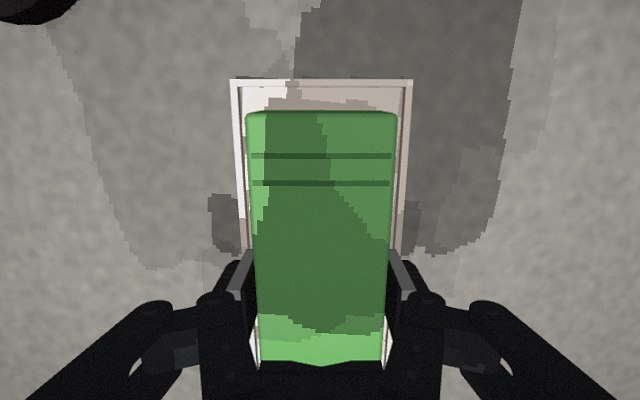

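View pics/s23.png

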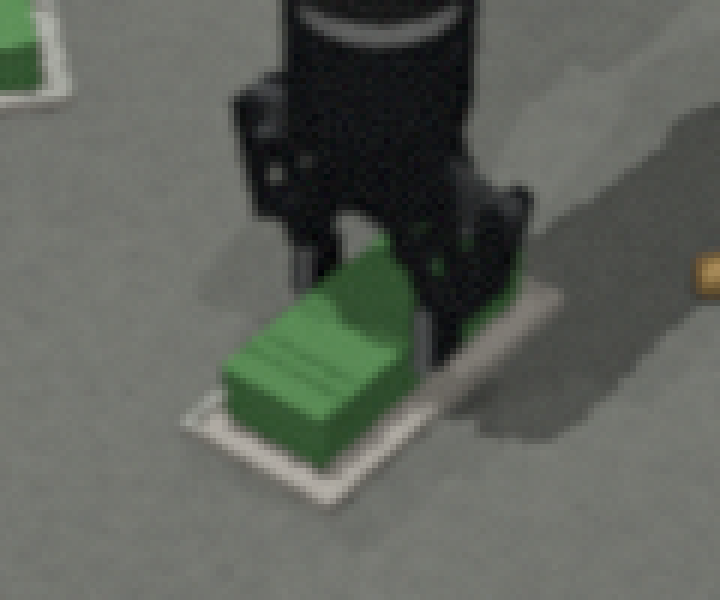

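Request:
send_rows --pt "0 0.2 0.1 0 0" --pt "0 0.1 0 0 0" --pt "0 0.1 0 0 0" --pt "0 0.1 0 0 0" --pt "0 0.1 0 0 0" --pt "0 0 0 0 0"

```text
clock: 41.0
tcp_pos: [0.4545, 0.0148, 0.0236]
orientation: [-1.171, -1.266, 1.266]
contact_force: [-1.1, 0.3, 4.9]
grip_width: 0.0528
```

Request:
send_rows --pt "0 0 0 0 0.7" --pt "0 0 0 0 0.85" --pt "0 0 0 0 1" --pt "0 0 0 0 1" --pt "0 -0.5 0 0 1" --pt "0 -2 0 0 1" --pt "0 -4 0 0 1" --pt "0 -4 0 0 1" --pt "0 -3.5 0 0 1" --pt "0 -2 0 0 1" --pt "0 -1 0 0 1" --pt "0 0 0 0 1"

```text
clock: 42.5
tcp_pos: [0.4547, 0.0148, 0.1935]
orientation: [-1.172, -1.267, 1.266]
contact_force: [-0.1, 0.7, 0.3]
grip_width: 0.0854
```

```bash
python3 - <<'E'
from h import *
f=r.grab_frame("wrist"); save(f["image"],"w24");st()
f=r.grab_frame("scene"); save(f["image"][80:360,200:520],"s24",2)
E
```

```text
t 42.55 tcp mm [454.2  14.7 192.9] xyaw 94.44 ydir [-0. -0. -1.] F [-0.6  1.6 -0.7] w 85.5
```

View pics/w24.png

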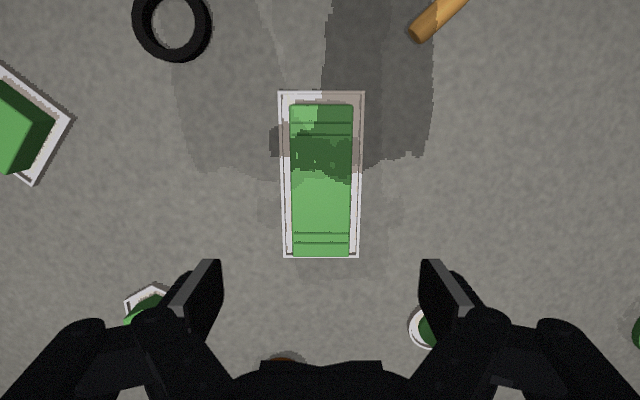

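View pics/s24.png

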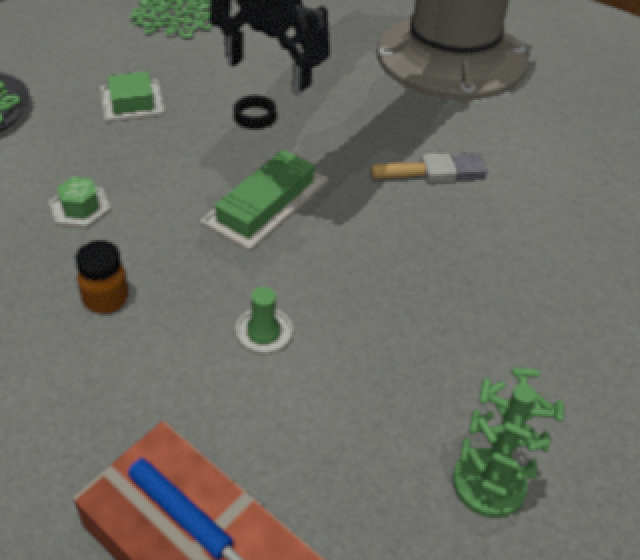

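```bash
python3 - <<'E'
from h import *
f=r.grab_frame("wrist")
P=proj(f,[(289.5,104),(353.5,104),(291.5,257.5),(351,257.5)],.033)[:,:2]*1000;print(P.round(1).tolist(),P.mean(0))
P=proj(f,[(278,90.5),(365,90.5),(283.5,258),(358.5,258)],.008)[:,:2]*1000;print(P.round(1).tolist(),P.mean(0))
r.hand_in(); st()
E
```

```text
[[386.5, -16.0], [382.4, 36.9], [525.9, -7.0], [521.7, 49.1]] [454.11532684  15.76677509]
[[376.1, -29.0], [370.1, 48.3], [539.7, -16.5], [533.8, 60.4]] [454.92538925  15.80285443]
the job is handed in; nothing more can be done
the job is handed in; nothing more can be done
```

All four wax parts were taken off the stack from the top down and placed in their trays: cup in the round, puck in the hexagonal, block in the square and bar in the oblong. I handed the job in at about 42.6 s; the interface reports no verdict.

- **Lowering:** Each part was set down in 1–2 mm steps. The tool force showed about 4–6 N of contact with the tray floor before I opened the gripper, and nothing was dropped.
- **Placing:** The wrist and scene pictures taken after each release showed the part upright and inside its rim. For the bar I also measured its centre, about 1 mm from the tray's centre. I set the other three by measuring each tray just before lowering.
- **Bystanders:** In the last scene picture the wax tree and the jar look upright and where they stood. I did not measure their positions again.
- **Disagreements:** No check failed. Two cameras differed by 2–3 mm on where the cup stood, and the arm's position readings were off by 1–3 mm while it was still settling. I corrected for both before the grasps.

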